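# Dump stoppers from a drop-bottom hopper into the wash tray

### The job

Put the loose rubber bung and the cork that stand on the bench into the drop-bottom hopper with the bung already in it, then slide the blue tray under the hopper, fully home. Then push the red bolt aside so that the yellow floor drops and all three stoppers fall into the tray, and finally draw the tray with the three stoppers by its handle straight out again until it is fully clear of the hopper and its lip. Leave the amber dropper bottle and the small beaker alone.

Things in the scene. Friction and masses are not known exactly. Their poses are not given: they have to be found in the camera images.
- hopper: Open-topped hopper fixed to the bench: box inside 100 (its x) x 90 (y) mm, walls from 140 to 195 mm above the bench, on two white side plates 136 mm apart inside. Origin on the bench under the box centre; z up; its front (bolt, lip) looks along its -x. The tray goes in between the plates from the front, up to a back stop at x = +0.062. Feet reach 97 mm to each side.
- flap (a joint): Yellow floor of the hopper, hinged along its back edge (hopper x = +0.056, 137 mm up). rad: 0 = closed, level, top 140 mm above the bench; 1.05 = hanging open at a steep slope, its front edge then about 38 mm above the bench, above the tray's walls. Held shut only by the bolt; drops by its own weight.
- bolt (a joint): Red-gripped sliding bolt under the lip on the hopper's front. m: 0 = latched; grows as it is pushed along hopper +y (to the left as one faces the hopper's front); the flap drops at about 0.020 to 0.024; end of travel 0.036. Friction about 2 N, no spring.
- bolt_grip (a point): Centre of the red grip of the bolt, 85 mm above the bench and 88 mm in front of the hopper's origin (x = -0.088): an upright block 26 mm along hopper x, 12 mm wide along hopper y, 30 mm high; its axes are the hopper's. Behind it is a 12 mm wide steel strip 12 to 18 mm away along +x.
- tray: Blue open tray, 0.3 kg, loose on the bench: 150 (its x) x 108 (its y) x 30 mm high, walls and floor 3 mm. Origin under the centre of the box part (without handle), z up; handle on its -x side. Fully home its axes match the hopper's and its origin lies at hopper x = -0.013, y = 0 (14 mm play to each side).
- tray_handle (a point): Grip point of the tray's handle, an upright blue bar 12 mm wide (tray y), from 12 to 48 mm above the bench, reaching from the box to 189 mm in front of the tray's origin. This point is at tray (-0.165, 0, 0.030).
- bung_a_center (a point): Brown tapered rubber bung standing on the bench, 35 mm wide at the top (about 29 at the foot), 32 mm high; point at its centre.
- cork_center (a point): Cork stopper standing on the bench, 25 mm across, 24 mm high; point at its centre.
- bung_b_center (a point): A second brown rubber bung like the other, already inside the hopper on the flap; point at its centre.
- dropper: Amber dropper bottle, 38 x 38 x 84 mm, a bystander; origin under its centre.
- small_beaker: Small glass beaker, 51 x 57 x 56 mm, a bystander; origin under its centre.
- lip_edge (a point): Middle of the free edge of the sloping loading lip, which runs across the hopper's whole front (124 mm): 110 mm in front of the origin (x = -0.110), 214 mm above the bench. The bolt sits under it and cannot be reached from straight above: come from the front with the tool tilted about 40 degrees, fingers pointing down and along hopper +x.
There are look-alikes about, which are no part of the job. What is shaped like the part that bears bung_a_center but purple or turquoise is not meant.

How it is judged:
On the way, in this order (a step that is already met when the one before it is completed fails the run):
1. all three stoppers lie in the hopper, let go, its floor still shut (x of bung_a_center in the frame of hopper between -0.052 and 0.052 m and y of bung_a_center in the frame of hopper between -0.047 and 0.047 m and z of bung_a_center in the frame of hopper between 0.14 and 0.197 m and x of cork_center in the frame of hopper between -0.052 and 0.052 m and y of cork_center in the frame of hopper between -0.047 and 0.047 m and z of cork_center in the frame of hopper between 0.14 and 0.197 m and x of bung_b_center in the frame of hopper between -0.052 and 0.052 m and y of bung_b_center in the frame of hopper between -0.047 and 0.047 m and z of bung_b_center in the frame of hopper between 0.14 and 0.197 m and value of joint flap below 0.1 rad and contact force between the fingers and anything else below 0.2 N), for 0.2 s.
2. the tray is home under the hopper (within 17 mm of the stop), the stoppers still in the hopper on the shut floor (x of tray in the frame of hopper above -0.03 m and y of tray in the frame of hopper between -0.02 and 0.02 m and angle between tray's own z axis and vertical below 0.1 rad and value of joint flap below 0.1 rad and x of bung_a_center in the frame of hopper between -0.052 and 0.052 m and y of bung_a_center in the frame of hopper between -0.047 and 0.047 m and z of bung_a_center in the frame of hopper between 0.14 and 0.197 m and x of cork_center in the frame of hopper between -0.052 and 0.052 m and y of cork_center in the frame of hopper between -0.047 and 0.047 m and z of cork_center in the frame of hopper between 0.14 and 0.197 m and x of bung_b_center in the frame of hopper between -0.052 and 0.052 m and y of bung_b_center in the frame of hopper between -0.047 and 0.047 m and z of bung_b_center in the frame of hopper between 0.14 and 0.197 m), for 0.2 s.
3. bolt pushed aside, floor hanging open, the three stoppers in the tray, which is still home (value of joint flap above 0.7 rad and value of joint bolt above 0.018 m and x of bung_a_center in the frame of tray between -0.074 and 0.074 m and y of bung_a_center in the frame of tray between -0.053 and 0.053 m and z of bung_a_center in the frame of tray between 0 and 0.065 m and x of cork_center in the frame of tray between -0.074 and 0.074 m and y of cork_center in the frame of tray between -0.053 and 0.053 m and z of cork_center in the frame of tray between 0 and 0.065 m and x of bung_b_center in the frame of tray between -0.074 and 0.074 m and y of bung_b_center in the frame of tray between -0.053 and 0.053 m and z of bung_b_center in the frame of tray between 0 and 0.065 m and x of tray in the frame of hopper above -0.03 m and y of tray in the frame of hopper between -0.02 and 0.02 m and angle between tray's own z axis and vertical below 0.1 rad), for 0.2 s.
At the end, for the whole second after the job is handed in: All three stoppers lie in the tray; the tray stands still and flat on the bench in front of the hopper, its origin more than 180 mm in front of the hopper's (clear of the lip) and within 120 mm sideways of its centre line; the hopper's floor hangs open (x of bung_a_center in the frame of tray between -0.074 and 0.074 m and y of bung_a_center in the frame of tray between -0.053 and 0.053 m and z of bung_a_center in the frame of tray between 0 and 0.065 m and x of cork_center in the frame of tray between -0.074 and 0.074 m and y of cork_center in the frame of tray between -0.053 and 0.053 m and z of cork_center in the frame of tray between 0 and 0.065 m and x of bung_b_center in the frame of tray between -0.074 and 0.074 m and y of bung_b_center in the frame of tray between -0.053 and 0.053 m and z of bung_b_center in the frame of tray between 0 and 0.065 m and x of tray in the frame of hopper below -0.18 m and y of tray in the frame of hopper between -0.12 and 0.12 m and angle between tray's own z axis and vertical below 0.1 rad and height (world z) of tray between -0.01 and 0.01 m and linear speed of tray below 0.02 m/s and value of joint flap above 0.7 rad); the robot touches nothing.
It fails at once if the dropper bottle or the small beaker is moved by more than 20 mm or tipped (distance of any of dropper, small_beaker from where it was at the start of the episode above 0.02 m or angle between any of dropper, small_beaker's own z axis and vertical above 0.5 rad).
It also fails if it takes over 72 s, if anything falls off the work surface, if the arm or the gripper's body presses on something with over 40 N, if the wrist force passes 120 N, or if a joint passes its speed limit or range.

### The arm

A 6-joint arm with a two-finger parallel gripper is mounted at the origin on a cart in front of the work surface, level with it; the furniture and walls round the work are solid. World frame = base frame: x ahead of the robot, y to its left, z up, the work surface at z = 0. Lengths are in m, angles in rad, forces in N, time in s.
With the tool pointing down it reaches from about 0.35 to 0.775 m from the base axis. Payload 7.3 kg.
Tool frame: the origin (TCP) lies between the finger pads; the fingertips stand ahead of it and the grasp point (between the pads) lies 2 mm behind it (env.tip_reach is the z of the fingertips in the tool frame, in m); z points along the fingers, y is the direction in which the jaws open and shut (so a half turn about z gives the same grasp; the last joint's range is limited). The gripper opens to 92 mm and grips with 3 to 60 N. Pads are 19 mm wide; open, the fingers measure 130 mm over their backs; the gripper's body (75 mm by 190 mm) begins 47 mm behind the grasp point.
Start: joints at [-1.253, 0.342, 1.524, -0, 1.275, -0.146], TCP at [0.235, -0.47, 0.244] pointing down, gripper open.
Joint ranges: [-2.53, 2.53], [-0.77, 2.02], [0.04, 2.7], [-1, 4.14], [0.28, 2.66], [-3.11, 3.11]. Speed limits (rad/s): [2.57, 2.57, 3.14, 3.14, 3.14, 3.14].

### API

Orientations are given as a unit quaternion [x, y, z, w].
In Python, from station import env, eyes, job gives the robot as it stands. The module is installed in compiled form; this text tells all that it offers.
- The arm moves only by the tool servo_tool, never from a script. Its arguments are lists of equal length, an entry for each row: "gripper": the closure, from -1 (fully open) to 1 (shut); "delta_pos": the shift along the tool's x, y, z in cm, a list of three; "twist": the turn, a rotation vector about the tool's x, y, z in degrees, a list of three. In form: {"gripper": [gripper, ...], "delta_pos": [[x, y, z], ...], "twist": [[ax, ay, az], ...]}. A call has exactly 10 rows; each row shifts and turns the commanded pose from where the row before left it, along the tool's axes as they then stand; what a row does not reach is not made up. A row lasts 1/12 s, in which the tool goes at most 41.7 mm and 7.16 degrees, less where a joint would pass 70% of its speed; a pose out of reach is approached as far as the arm can. A call with a gripper value outside its range is refused whole. The fingers move at their own pace and stop on an object; the grip force is fixed at half the most. Time passes only in rows, so rows that do not move let the fingers close, or fill a call up. It gives the time, the measured TCP pose, the force and the opening at its end, in the units of the state.
- env.read_state(): the state, without advancing time (a new reading comes with each control period).
- eyes.get_image(name): name is "scene" or "side" or "wrist"; returns a dict with "img" (420x560x3 uint8, red, green, blue), "K" (3x3 intrinsics, pixels), "k1" (the pictures are not rectified: a ray, as slopes to the right and down, at radius r is drawn at 1 + k1 r^2 times it, then the intrinsics apply), "eye" and "attitude" of the camera in the world. Camera axes: x right, y down, z forward; pixel columns grow to the right and rows downward; lengths in m; the calibration is good to about 2 mm. A picture is of the moment at which its call begins. There is no depth.
- job.close_job(): hands the job in, once; it reports no verdict.
The state is a dict: "clock": time; "joint_positions": joint angles; "joint_velocities": joint speeds; "tau": joint torques, N m; "tcp_pos": TCP position; "orientation": TCP orientation; "ft_force": force on the tool from outside, world axes, zero at the start; "torque": the same for the moment, N m; "gripper_width": finger opening in m.
Only numpy, scipy, OpenCV 4.12 (cv2) and the standard library are available. Lean on these libraries where they do the work, as an engineer would, in place of code of your own. Each camera call takes 0.05 s, during which the arm holds its last target.

## Working session

There is one attempt and no reset: what is moved stays moved. The work goes in short steps, Python scripts to look and compute and a tool call to move; the robot and the scene stay as the last step left them, time stands still between calls to the robot, and variables do not carry over. Pictures are saved under pics/ and viewed, and the job is handed in when it is done.

Besides the shell and the picture viewer there is one more tool, called after ">>>" as name(argument=value, ...) on one line, values as JSON. servo_tool: Moves the arm, as the interface text tells. Its arguments: {"type":"object","properties":{"gripper":{"type":"array","items":{"type":"number"}},"delta_pos":{"type":"array","items":{"type":"array","items":{"type":"number"}}},"twist":{"type":"array","items":{"type":"array","items":{"type":"number"}}}},"required":["gripper","delta_pos","twist"]}

```bash
mkdir -p pics
cat > h.py <<'E'
import numpy as np, cv2
from scipy.spatial.transform import Rotation as R
from station import env, eyes, job
def rot(a):
    a=np.array(a,float)
    return a if a.shape==(3,3) else R.from_quat(a).as_matrix()
def snap(n,f=None):
    d=eyes.get_image(n)
    if f: cv2.imwrite('pics/'+f,d['img'][:,:,::-1])
    return d
def ray(d,u,v):
    K=np.array(d['K']);k=d['k1']
    x=np.array([(u-K[0,2])/K[0,0],(v-K[1,2])/K[1,1]]);s=x.copy()
    for _ in range(30): s=x/(1+k*(s@s))
    r=rot(d['attitude'])@np.array([s[0],s[1],1]);return np.array(d['eye']),r
def onz(d,u,v,z):
    e,r=ray(d,u,v);return e+r*(z-e[2])/r[2]
def proj(d,p):
    q=rot(d['attitude']).T@(np.array(p)-np.array(d['eye']));s=q[:2]/q[2];s=s*(1+d['k1']*(s@s));K=np.array(d['K'])
    return np.array([K[0,0]*s[0]+K[0,2],K[1,1]*s[1]+K[1,2]])
def tri(d1,p1,d2,p2):
    A=[];b=[]
    for d,p in((d1,p1),(d2,p2)):
        e,r=ray(d,*p);r=r/np.linalg.norm(r);M=np.eye(3)-np.outer(r,r);A.append(M);b.append(M@e)
    return np.linalg.solve(sum(A),sum(b))
def st():
    s=env.read_state();print(s['clock'],np.round(s['tcp_pos'],4),np.round(s['orientation'],4),np.round(s['ft_force'],1),s['gripper_width']);return s
E
python3 - <<'E'
from h import *
s=st();print(env.tip_reach,rot(s['orientation']).round(3))
for n in('scene','side','wrist'):
    d=snap(n,n+'0.png');print(n,d['eye'],d['attitude'],d['K'],d['k1'])
E
```

```text
0.0 [ 0.2347 -0.4692  0.2431] [ 9.732e-01  2.298e-01 -1.000e-04 -8.000e-04] [0.1 1.  0.4] 0.09152428515052265
0.017 [[ 0.894  0.447 -0.   ]
 [ 0.447 -0.894  0.001]
 [ 0.    -0.002 -1.   ]]
scene [-0.24049858  0.54506239  0.64247171] [-0.38142869  0.76765347 -0.46393937  0.22356331] [[410.561752     0.         287.5446227 ]
 [  0.         410.561752   208.38091044]
 [  0.           0.           1.        ]] -0.08723916577378846
side [ 0.25431147 -0.76756522  1.09299444] [ 0.92761292 -0.16608068  0.06575572 -0.32806654] [[432.93630016   0.         284.07925493]
 [  0.         432.93630016 206.94770156]
 [  0.           0.           1.        ]] -0.009198507760220801
wrist [ 0.30953182 -0.43124081  0.38462641] [ 0.84055056 -0.51911391 -0.08208853  0.1313658 ] [[317.82915579   0.         281.86212886]
 [  0.         317.82915579 210.82396789]
 [  0.           0.           1.        ]] -0.04935561804069313
```

View pics/scene0.png

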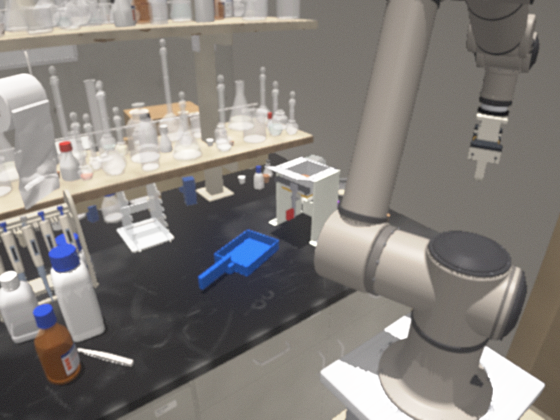

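View pics/side0.png

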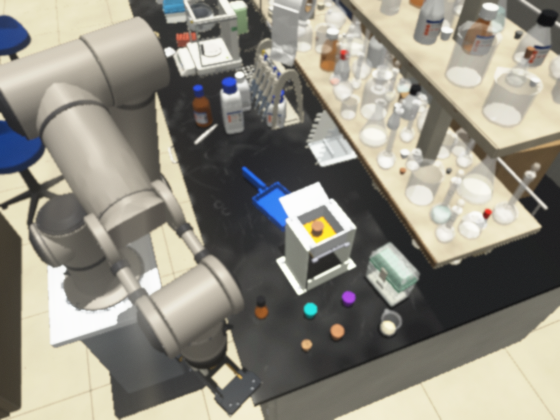

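View pics/wrist0.png

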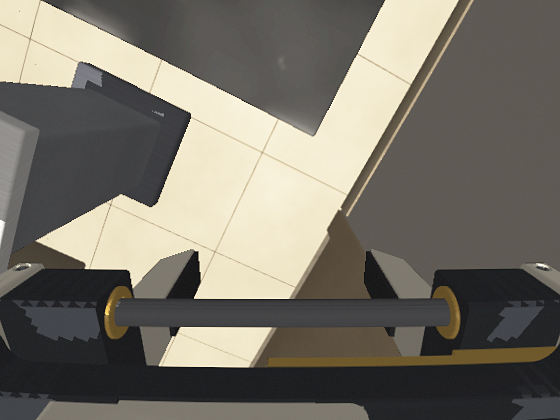

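The side view shows these candidates:
- turquoise look-alike at (310,310)
- purple look-alike at (348,298)
- brown bung_a at (337,331)
- small light-brown cork at (307,345)
- bung_b in the hopper at (317,228)
- dropper at (261,307)
- beaker at (390,322)

I choose (337,331) and (307,345), and check them in a crop.

Run:
```python
from h import *
d=snap('side');im=d['img'];
c=cv2.resize(im[180:370,230:430],None,fx=4,fy=4,interpolation=cv2.INTER_CUBIC)[:,:,::-1];cv2.imwrite('pics/c1.png',cv2.resize(c,(620,589)))
hsv=cv2.cvtColor(im,cv2.COLOR_RGB2HSV)
for nm,lo,hi in(('org',(3,90,60),(18,255,255)),('teal',(80,120,60),(95,255,255)),('pur',(125,100,50),(150,255,255)),('blue',(105,150,60),(120,255,255)),('yel',(22,150,100),(32,255,255))):
    m=cv2.inRange(hsv,lo,hi);n,_,s,ce=cv2.connectedComponentsWithStats(m)
    for i in range(1,n):
        if s[i,4]>25 and s[i,0]>180 and s[i,1]>150:print(nm,s[i],ce[i].round(1),onz(d,*ce[i],.02).round(3))
```

```text
org [496 163  22  30 281] [505.8 178.1] [ 1.33  -0.096  0.02 ]
org [483 208   9  11  38] [487.4 212. ] [ 1.177 -0.197  0.02 ]
org [312 219  11  17 139] [316.7 227.4] [ 0.64  -0.067  0.02 ]
org [254 305  15  14 159] [261.  311.7] [ 0.389 -0.273  0.02 ]
org [330 324  15  16 193] [336.8 331.2] [ 0.556 -0.392  0.02 ]
org [301 339  11  12 100] [306.1 344.5] [ 0.468 -0.397  0.02 ]
teal [303 302  15  17 185] [310.  309.6] [ 0.514 -0.312  0.02 ]
pur [342 291  14  16 177] [348.2 297.8] [ 0.626 -0.316  0.02 ]
blue [ 242  166   47   64 1176] [267.5 197.5] [0.537 0.099 0.02 ]
yel [304 217  31  25 268] [320.9 229.9] [ 0.648 -0.08   0.02 ]
```

View pics/c1.png

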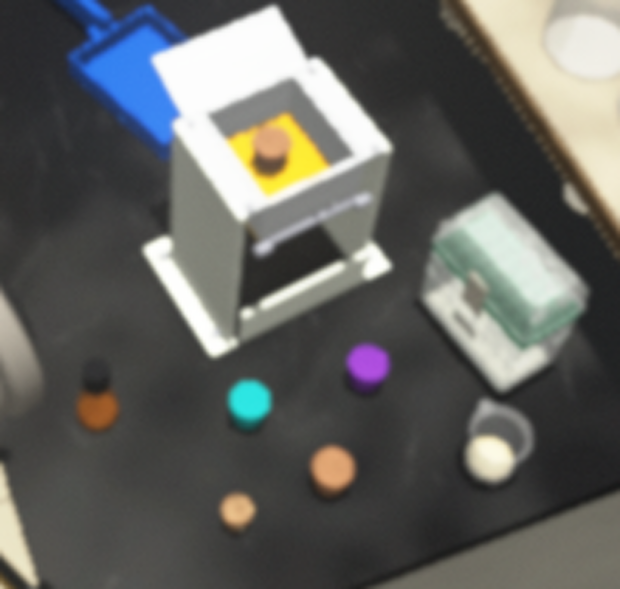

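Run:
```python
from h import *
d=snap('side');im=d['img'];e=snap('scene');im2=e['img']
def big(im,x,y,w,h,f,n):
    c=cv2.resize(im[y:y+h,x:x+w],None,fx=f,fy=f,interpolation=cv2.INTER_CUBIC)[:,:,::-1];cv2.imwrite('pics/'+n,c)
big(im,235,155,125,145,4,'c2.png'); big(im2,190,145,160,130,5,'c3.png')
```

```text
(no output)
```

View pics/c2.png

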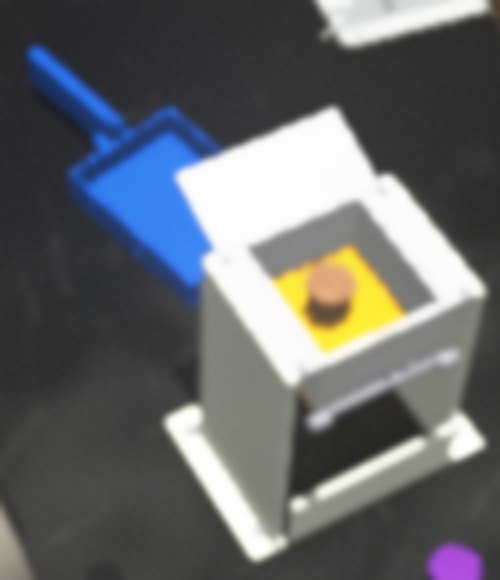

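View pics/c3.png

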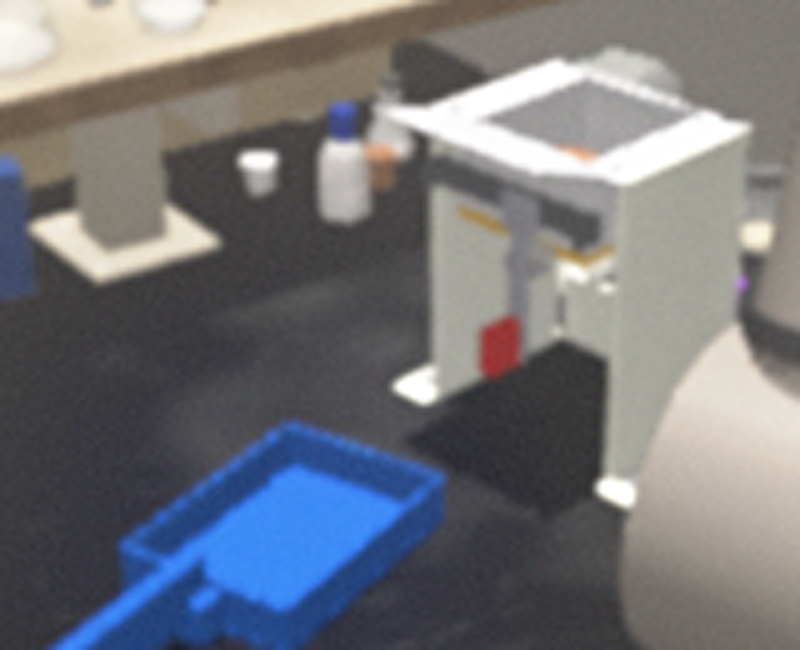

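Run:
```python
from h import *
d=snap('side');e=snap('scene')
def c2(x,y,z): return onz(d,235+(x+.5)/4-.5,155+(y+.5)/4-.5,z)
def c3(x,y,z): return onz(e,190+(x+.5)/5-.5,145+(y+.5)/5-.5,z)
rim=[c2(x,y,.195) for x,y in((205,262),(390,180),(483,295),(293,383))]
print('rim side',np.round(rim,3), np.mean(rim,0).round(4))
L=[c2(180,178,.214),c2(335,110,.214)];print('lip',np.round(L,3),np.mean(L,0).round(4))
feet=[c2(x,y,0.004) for x,y in((262,560),(168,425),(483,443))];print('feet',np.round(feet,3))
a=[np.array(v) for v in rim]
for v in(a[3]-a[0],a[2]-a[1],a[2]-a[3],a[1]-a[0],L[1]-L[0]):print('len',np.linalg.norm(v).round(4),'ang',np.degrees(np.arctan2(v[1],v[0])).round(1))
inn=[c2(x,y,.195) for x,y in((252,247),(362,203),(435,300),(305,372))];print('inner',np.round(inn,3),np.mean(inn,0))
s=[c3(x,y,.195) for x,y in((628,185),(748,128))];print('scene arm side plate top',np.round(s,3))
s=[c3(x,y,.195) for x,y in((488,118),(583,80),(712,117))];print('scene inner',np.round(s,3))
s=[c3(x,y,.214) for x,y in((400,110),)];print('scene lip corner',np.round(s,3))
t=[c2(x,y,.03) for x,y in((72,172),(172,110),(190,297))];print('tray',np.round(t,3))
t3=[c3(x,y,.03) for x,y in((122,547),(292,424),(445,478))];print('tray scene',np.round(t3,3))
print('handle end',c2(38,48,.048))
print('red z.085',c3(500,347,.085))
print('bungb',c2(328,298,.156))
```

```text
rim side [[ 0.51  -0.132  0.195]
 [ 0.653 -0.109  0.195]
 [ 0.669 -0.218  0.195]
 [ 0.528 -0.238  0.195]] [ 0.5903 -0.1743  0.195 ]
lip [[ 0.514 -0.074  0.214]
 [ 0.635 -0.053  0.214]] [ 0.5748 -0.0634  0.214 ]
feet [[ 0.51  -0.254  0.004]
 [ 0.486 -0.128  0.004]
 [ 0.697 -0.222  0.004]]
len 0.1081 ang -80.5
len 0.11 ang -81.6
len 0.1425 ang 8.2
len 0.1446 ang 9.0
len 0.123 ang 9.8
inner [[ 0.544 -0.131  0.195]
 [ 0.627 -0.121  0.195]
 [ 0.638 -0.211  0.195]
 [ 0.538 -0.233  0.195]] [ 0.58691915 -0.17400214  0.195     ]
scene arm side plate top [[ 0.5   -0.122  0.195]
 [ 0.52  -0.229  0.195]]
scene inner [[ 0.618 -0.119  0.195]
 [ 0.631 -0.201  0.195]
 [ 0.544 -0.224  0.195]]
scene lip corner [[ 0.619 -0.059  0.214]]
tray [[ 0.489  0.107  0.03 ]
 [ 0.588  0.143  0.03 ]
 [ 0.535 -0.042  0.03 ]]
tray scene [[ 0.581  0.15   0.03 ]
 [ 0.634  0.01   0.03 ]
 [ 0.535 -0.027  0.03 ]]
handle end [0.50042445 0.23178217 0.048     ]
red z.085 [ 0.55698765 -0.08222384  0.085     ]
bungb [ 0.58826513 -0.16061791  0.156     ]
```

>>> servo_tool(gripper=[-1, -1, -1, -1, -1, -1, -1, -1, -1, -1], delta_pos=[[0, 0, 0], [0, 0, 0], [0, 0, 0], [0, 0, 0], [0, 0, 0], [0, 0, 0], [0, 0, 0], [0, 0, 0], [0, 0, 0], [0, 0, 0]], twist=[[0, 0, -7], [0, 0, -7], [0, 0, -7], [0, 0, -7], [0, 0, -7], [0, 0, -7], [0, 0, -7], [0, 0, -7], [0, 0, -7], [0, 0, -7]])

```text
clock: 1.23
tcp_pos: [0.2349, -0.4695, 0.2437]
orientation: [0.663, 0.748, -0.0, 0.0]
ft_force: [-0.7, -0.1, 0.6]
gripper_width: 0.0916
```

```bash
cat >> h.py <<'E'
HY=-81.3
def down(yawx,tilt=0,tdir=None):
    a=np.radians(yawx);x=np.array([np.cos(a),np.sin(a),0]);z=np.array([0,0,-1.]);y=np.cross(z,x)
    return np.stack([x,y,z],1)@R.from_rotvec([0,np.radians(tilt),0]).as_matrix()
def delta(p,Rt=None):
    s=env.read_state();C=rot(s['orientation'])
    print('now',np.round(s['tcp_pos'],4),'yawx',np.degrees(np.arctan2(C[1,0],C[0,0])).round(2),'tz',C[:,2].round(3),'w',round(s['gripper_width'],4),'F',np.round(s['ft_force'],1))
    print('d cm',(C.T@(np.array(p)-s['tcp_pos'])*100).round(2))
    if Rt is not None: print('twist',np.degrees(R.from_matrix(C.T@Rt).as_rotvec()).round(2))
E
python3 - <<'E'
from h import *
delta([.51,-.43,.25],down(98.7)); print(C:=0)
E
```

```text
now [ 0.2349 -0.4695  0.2437] yawx 96.92 tz [ 0. -0. -1.] w 0.0916 F [-0.7 -0.1  0.6]
d cm [ 0.61 27.79 -0.63]
twist [ 0.    0.   -1.78]
0
```

>>> servo_tool(gripper=[-1, -1, -1, -1, -1, -1, -1, -1, -1, -1], delta_pos=[[0, 2.8, 0], [0, 2.8, 0], [0, 2.8, 0], [0, 2.8, 0], [0, 2.8, 0], [0, 2.8, 0], [0, 2.8, 0], [0, 2.8, 0], [0, 2.8, 0], [0, 2.8, 0]], twist=[[0, 0, -1], [0, 0, -0.8], [0, 0, 0], [0, 0, 0], [0, 0, 0], [0, 0, 0], [0, 0, 0], [0, 0, 0], [0, 0, 0], [0, 0, 0]])

```text
clock: 2.07
tcp_pos: [0.5134, -0.4296, 0.2436]
orientation: [0.654, 0.757, -0.0, -0.0]
ft_force: [-0.0, -0.3, -0.1]
gripper_width: 0.0914
```

Run:
```python
from h import *
st();d=snap('wrist','w1.png');print(d['eye'],rot(d['attitude']).round(3));
for p in([.556,-.392,.016],[.468,-.397,.012],[.59,-.173,.195]):print(proj(d,p))
```

```text
2.0667 [ 0.5134 -0.4296  0.2436] [ 6.536e-01  7.569e-01 -0.000e+00 -1.000e-04] [-0.  -0.3 -0.1] 0.09139690577279426
[ 0.50129572 -0.34618849  0.38510731] [[ 0.989  0.139  0.045]
 [ 0.146 -0.942 -0.303]
 [ 0.     0.306 -0.952]]
[322.73493736 157.11872002]
[247.1611174  149.82253412]
[ 509.9278643  -210.95031881]
```

View pics/w1.png

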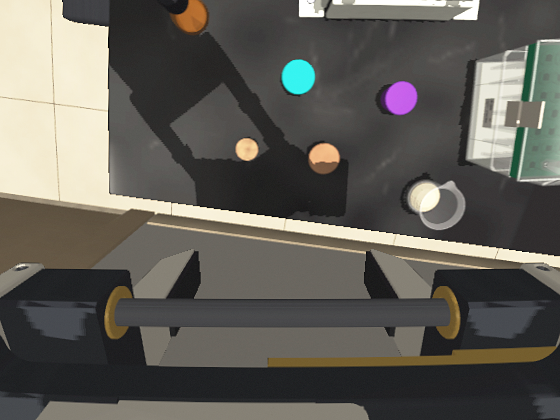

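The wrist view shows the cork at (247,149) and the brown bung at (323,157), matching the predictions. The purple and turquoise look-alikes stand apart.

Run:
```python
from h import *
d=snap('wrist');im=d['img'];hsv=cv2.cvtColor(im,cv2.COLOR_RGB2HSV)
m=cv2.inRange(hsv,(3,70,50),(20,255,255));n,_,s,ce=cv2.connectedComponentsWithStats(m)
for i in range(1,n):
    if s[i,4]>150 and 120<s[i,1]<190: print(s[i],ce[i].round(1),[onz(d,*ce[i],z).round(4) for z in(.012,.016,.024,.032)],)
delta([.468,-.397,.07],down(98.7))
```

```text
[230 139  23  23 420] [241.1 149.8] [array([ 0.4661, -0.3961,  0.012 ]), array([ 0.4665, -0.3956,  0.016 ]), array([ 0.4673, -0.3945,  0.024 ]), array([ 0.4682, -0.3933,  0.032 ])]
[303 144  32  32 803] [318.2 159.3] [array([ 0.5566, -0.3936,  0.012 ]), array([ 0.5561, -0.3931,  0.016 ]), array([ 0.555, -0.392,  0.024]), array([ 0.5539, -0.391 ,  0.032 ])]
now [ 0.5155 -0.4284  0.2427] yawx 98.59 tz [ 0.001  0.001 -1.   ] w 0.092 F [-0.8 -0.1  0.6]
d cm [ 3.8  -4.25 17.27]
twist [ 0.06 -0.04 -0.11]
```

Run:
```python
from h import *
delta([.555,-.392,.021],down(98.7))
```

```text
now [ 0.5155 -0.4284  0.2427] yawx 98.59 tz [ 0.001  0.001 -1.   ] w 0.092 F [-0.8 -0.1  0.6]
d cm [ 2.99  4.42 22.18]
twist [ 0.06 -0.04 -0.11]
```

>>> servo_tool(gripper=[-0.4, -0.4, -0.4, -0.4, -0.4, -0.4, -0.4, -0.4, -0.4, -0.4], delta_pos=[[1, 1.5, 1], [1, 1.5, 2], [1, 1.4, 2.5], [0, 0, 2.5], [0, 0, 2.5], [0, 0, 2.5], [0, 0, 2], [0, 0, 1], [0, 0, 0], [0, 0, 0]], twist=[[0, 0, 0], [0, 0, 0], [0, 0, 0], [0, 0, 0], [0, 0, 0], [0, 0, 0], [0, 0, 0], [0, 0, 0], [0, 0, 0], [0, 0, 0]])

```text
clock: 3.0
tcp_pos: [0.551, -0.3943, 0.0841]
orientation: [0.654, 0.757, -0.0, 0.0]
ft_force: [0.8, 1.1, 0.5]
gripper_width: 0.0643
```

Run:
```python
from h import *
d=snap('wrist','w2.png');delta([.555,-.392,.021],down(98.7))
```

```text
now [ 0.5516 -0.3947  0.0852] yawx 98.36 tz [ 0.002 -0.002 -1.   ] w 0.0646 F [-0.3  0.3  1.5]
d cm [0.23 0.37 6.42]
twist [ 0.07  0.1  -0.34]
```

View pics/w2.png

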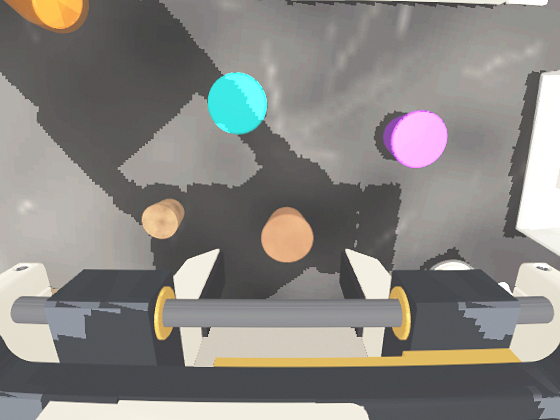

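Run:
```python
from h import *
d=snap('wrist');print(onz(d,287,235,.032),onz(d,160,219,.024));
for i in range(3):
    eyes.get_image('wrist');delta([.555,-.392,.021])
```

```text
[ 0.55451354 -0.389386    0.032     ] [ 0.46797979 -0.39365806  0.024     ]
now [ 0.5519 -0.3948  0.0857] yawx 98.36 tz [ 0.002 -0.002 -1.   ] w 0.0642 F [-0.3  0.2 -0.1]
d cm [0.25 0.34 6.47]
now [ 0.5518 -0.3946  0.0856] yawx 98.37 tz [ 0.002 -0.002 -1.   ] w 0.0643 F [-0.1 -0.6 -0.3]
d cm [0.23 0.34 6.46]
now [ 0.5517 -0.3945  0.0853] yawx 98.37 tz [ 0.002 -0.002 -1.   ] w 0.0645 F [-0.9 -0.5  0.4]
d cm [0.21 0.35 6.43]
```

>>> servo_tool(gripper=[-0.4, -0.4, -0.4, -0.4, 0.6, 0.6, 0.6, 0.6, 0.6, 0.6], delta_pos=[[0.3, 0.3, 2], [0, 0, 2.2], [0, 0, 2.2], [0, 0, 0], [0, 0, 0], [0, 0, 0], [0, 0, 0], [0, 0, 0], [0, 0, 0], [0, 0, 0]], twist=[[0, 0, 0], [0, 0, 0], [0, 0, 0], [0, 0, 0], [0, 0, 0], [0, 0, 0], [0, 0, 0], [0, 0, 0], [0, 0, 0], [0, 0, 0]])

```text
clock: 4.08
tcp_pos: [0.5538, -0.3907, 0.0202]
orientation: [0.654, 0.757, -0.0, 0.0]
ft_force: [-0.2, 0.7, 1.9]
gripper_width: 0.0324
```

Run:
```python
from h import *
o=np.array([.590,-.173]);a=np.radians(HY);hx=np.array([np.cos(a),np.sin(a)]);hy=np.array([-hx[1],hx[0]])
p=o+.028*hx
delta([*p,.26],down(98.7))
```

```text
now [ 0.5538 -0.3907  0.0202] yawx 98.38 tz [ 0. -0. -1.] w 0.0324 F [-0.2  0.7  1.9]
d cm [ 18.2    6.77 -23.99]
twist [ 0.02  0.03 -0.32]
```

>>> servo_tool(gripper=[0.6, 0.6, 0.6, 0.6, 0.6, 0.6, 0.6, 0.6, 0.6, 0.6], delta_pos=[[0, 0, -2], [0, 0, -3.5], [0, 0, -3.5], [0, 0, -3.5], [0, 0, -3.5], [0, 0.5, -3.5], [2, 1.5, -3.5], [3, 1.7, -1], [3, 1.5, 0], [3, 1.5, 0]], twist=[[0, 0, 0], [0, 0, 0], [0, 0, 0], [0, 0, 0], [0, 0, 0], [0, 0, 0], [0, 0, 0], [0, 0, 0], [0, 0, 0], [0, 0, 0]])

```text
clock: 4.92
tcp_pos: [0.6042, -0.2717, 0.2602]
orientation: [0.654, 0.757, 0.0, 0.001]
ft_force: [0.2, 0.8, -0.6]
gripper_width: 0.0322
```

```bash
cat >> h.py <<'E'
O=np.array([.590,-.173]);_a=np.radians(HY);hx=np.array([np.cos(_a),np.sin(_a)]);hy=np.array([-hx[1],hx[0]])
def hp(x,y,z): return np.array([*(O+x*hx+y*hy),z])
E
python3 - <<'E'
from h import *
delta(hp(.028,0,.26)); d=snap('wrist','w3.png')
delta(hp(.028,0,.26))
for p in((.05,.045),(.05,-.045),(-.05,.045),(-.05,-.045)):print(proj(d,hp(*p,.195)))
snap('side','s3.png')
E
```

```text
now [ 0.6042 -0.2717  0.2602] yawx 98.33 tz [ 0.002 -0.001 -1.   ] w 0.0322 F [ 0.2  0.8 -0.6]
d cm [7.17 0.05 0.01]
now [ 0.6061 -0.2648  0.2596] yawx 98.63 tz [ 0.002  0.003 -1.   ] w 0.0318 F [1.8 3.1 0.4]
d cm [ 6.52 -0.21 -0.02]
[351.04143462 163.75642197]
[213.45800212 164.67412159]
[359.97801349  -9.62065261]
[202.4154905   -8.62189841]
```

View pics/w3.png

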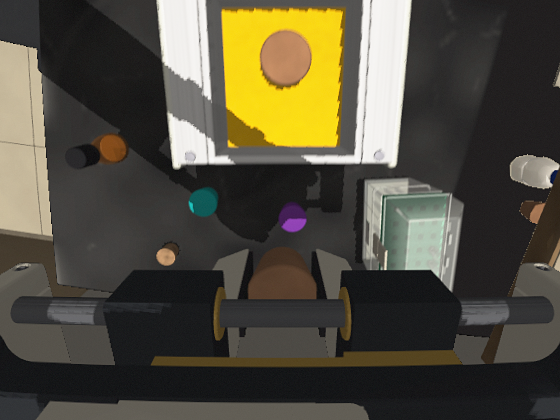

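Run:
```python
from h import *
d=snap('wrist');im=d['img'][0:190,150:420]
cv2.imwrite('pics/c4.png',cv2.resize(im[:,:,::-1],None,fx=2.9,fy=2.9,interpolation=cv2.INTER_CUBIC))
```

```text
(no output)
```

View pics/c4.png

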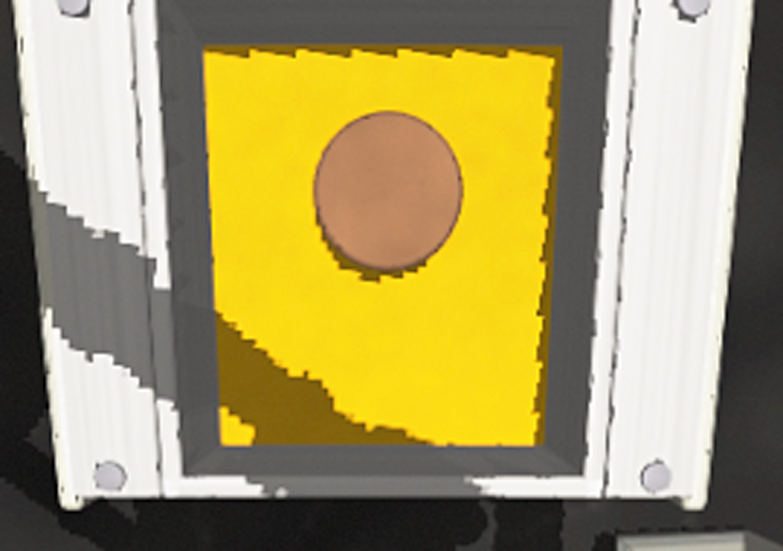

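Run:
```python
from h import *
d=snap('wrist');b=onz(d,283.8,64.8,.172);print('bungb',b,(b[:2]-O)@hx,(b[:2]-O)@hy)
delta(hp(.029,0,.26),down(98.7))
```

```text
bungb [ 0.58906587 -0.15848036  0.172     ] -0.014493868506988973 0.001272870754180966
now [ 0.6039 -0.2718  0.2588] yawx 98.49 tz [-0.    -0.001 -1.   ] w 0.0321 F [-0.4  0.6  0.4]
d cm [ 7.08  0.1  -0.12]
twist [-0.01  0.03 -0.21]
```

>>> servo_tool(gripper=[0.6, 0.6, 0.6, 0.6, 0.6, 0.6, 0.6, 0.6, 0.6, 0.6], delta_pos=[[1.8, 0, 0], [1.8, 0.1, 0], [1.8, 0, 0], [1.7, 0, 0], [0, 0, 1], [0, 0, 1], [0, 0, 1], [0, 0, 0], [0, 0, 0], [0, 0, 0]], twist=[[0, 0, -0.2], [0, 0, 0], [0, 0, 0], [0, 0, 0], [0, 0, 0], [0, 0, 0], [0, 0, 0], [0, 0, 0], [0, 0, 0], [0, 0, 0]])

```text
clock: 5.95
tcp_pos: [0.5941, -0.2032, 0.2284]
orientation: [0.653, 0.758, -0.0, -0.0]
ft_force: [-0.7, 1.2, -0.8]
gripper_width: 0.0324
```

Run:
```python
from h import *
snap('side','s4.png');delta(hp(.029,0,.19),down(98.7));d=snap('side');cv2.imwrite('pics/c5.png',cv2.resize(d['img'][150:320,230:400,::-1],None,fx=3.4,fy=3.4))
```

```text
now [ 0.5943 -0.203   0.2288] yawx 98.53 tz [ 0. -0. -1.] w 0.0321 F [ 0.2  0.5 -0.2]
d cm [0.14 0.03 3.88]
twist [ 0.02  0.03 -0.17]
```

View pics/c5.png

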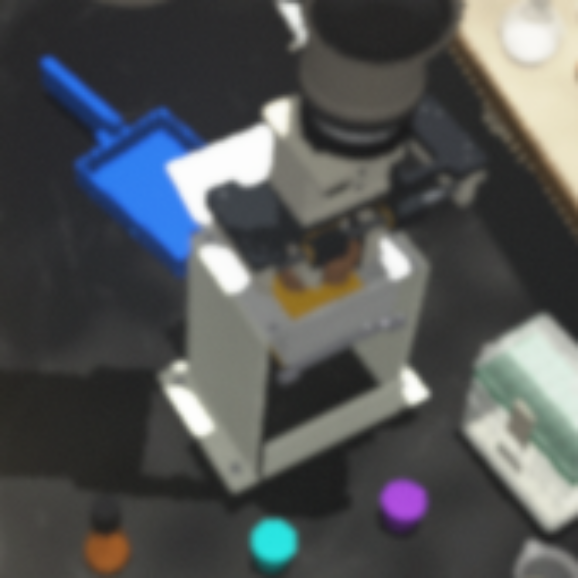

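>>> servo_tool(gripper=[0.6, 0.6, 0.6, 0.6, 0.1, 0.1, 0.1, 0.1, 0.1, 0.1], delta_pos=[[0.1, 0, 0.8], [0, 0, 0.8], [0, 0, 0.9], [0, 0, 0], [0, 0, 0], [0, 0, 0], [0, 0, 0], [0, 0, 0], [0, 0, -2], [0, 0, -2]], twist=[[0, 0, 0], [0, 0, 0], [0, 0, 0], [0, 0, 0], [0, 0, 0], [0, 0, 0], [0, 0, 0], [0, 0, 0], [0, 0, 0], [0, 0, 0]])

```text
clock: 6.88
tcp_pos: [0.5935, -0.201, 0.2433]
orientation: [0.652, 0.758, -0.0, -0.001]
ft_force: [-0.1, 0.3, -0.7]
gripper_width: 0.0413
```

Run:
```python
from h import *
snap('side','s5.png');delta([.4672,-.395,.28],down(98.7));snap('wrist','w5.png')
```

```text
now [ 0.5953 -0.2019  0.2488] yawx 98.57 tz [ 0.006 -0.003 -1.   ] w 0.041 F [ 0.8 -0.8  4.6]
d cm [-17.2  -15.52  -3.14]
twist [ 0.3   0.21 -0.13]
```

View pics/s5.png

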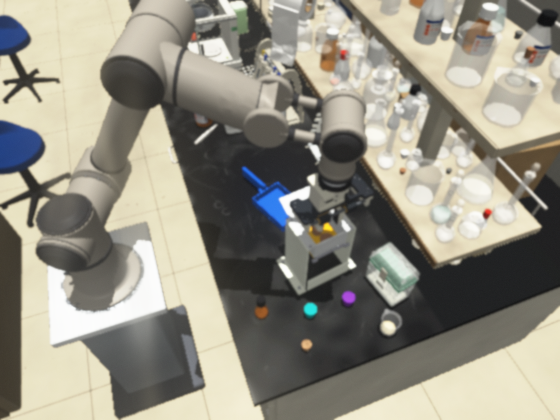

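>>> servo_tool(gripper=[0, 0, 0, 0, 0, 0, 0, 0, 0, 0], delta_pos=[[0, 0, -1], [-2.5, -1, -0.5], [-3, -2.6, 0], [-3, -2.6, 0], [-3, -2.6, 0], [-3, -2.6, 0], [-2.7, -2.6, 0], [0, -1.5, 2], [0, 0, 3], [0, 0, 3]], twist=[[0, 0, 0], [0, 0, 0], [0, 0, 0], [0, 0, 0], [0, 0, 0], [0, 0, 0], [0, 0, 0], [0, 0, 0], [0, 0, 0], [0, 0, 0]])

```text
clock: 7.82
tcp_pos: [0.4652, -0.3957, 0.1784]
orientation: [0.653, 0.757, -0.0, 0.001]
ft_force: [-0.1, -0.9, -0.5]
gripper_width: 0.046
```

>>> servo_tool(gripper=[-0.2, -0.2, -0.2, -0.2, -0.2, -0.2, -0.2, -0.2, -0.2, -0.2], delta_pos=[[0, 0, 3], [0, 0, 3], [0, 0, 2], [0, 0, 0], [0, 0, 0], [0, 0, 0], [0, 0, 0], [0, 0, 0], [0, 0, 0], [0, 0, 0]], twist=[[0, 0, 0], [0, 0, 0], [0, 0, 0], [0, 0, 0], [0, 0, 0], [0, 0, 0], [0, 0, 0], [0, 0, 0], [0, 0, 0], [0, 0, 0]])

```text
clock: 8.65
tcp_pos: [0.4666, -0.3947, 0.0995]
orientation: [0.652, 0.758, -0.0, 0.001]
ft_force: [-0.0, 0.6, -0.4]
gripper_width: 0.0548
```

Run:
```python
from h import *
d=snap('wrist','w6.png');delta([.4675,-.394,.017],down(98.7))
im=d['img'];hsv=cv2.cvtColor(im,cv2.COLOR_RGB2HSV)
m=cv2.inRange(hsv,(3,70,50),(20,255,255));n,_,s,ce=cv2.connectedComponentsWithStats(m)
for i in range(1,n):
    if s[i,4]>150: print(s[i],ce[i].round(1),onz(d,*ce[i],.018).round(4))
s=snap('side');cv2.imwrite('pics/c6.png',cv2.resize(s['img'][170:300,250:380,::-1],None,fx=4,fy=4))
```

```text
now [ 0.4665 -0.3946  0.0993] yawx 98.57 tz [ 0.001 -0.001 -1.   ] w 0.0553 F [-0.3 -0.3  0.2]
d cm [0.06 0.1  8.23]
twist [ 0.03  0.05 -0.13]
[ 162    0   64   53 2225] [199.2  26.9] [ 0.3951 -0.2694  0.018 ]
[ 266  208   34   38 1018] [282.5 227.1] [ 0.4674 -0.395   0.018 ]
[   0  223   85   74 3693] [ 41.8 254.4] [ 0.2815 -0.4469  0.018 ]
[170 286  20  55 567] [178.  313.1] [ 0.3929 -0.4837  0.018 ]
[375 286  19  55 557] [385.7 312.9] [ 0.5639 -0.4578  0.018 ]
[ 332  348  173   19 1295] [424.  357.9] [ 0.6106 -0.4994  0.018 ]
[195 357 137  11 745] [260.6 361.7] [ 0.4674 -0.5235  0.018 ]
```

View pics/w6.png

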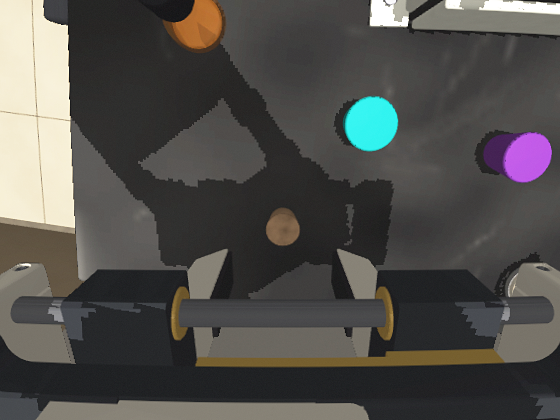

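View pics/c6.png

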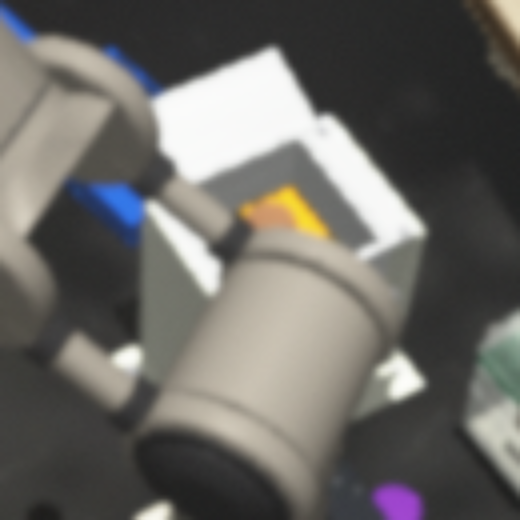

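The cork sits centred between the jaws at (282,227). The arm hides part of the hopper. I'll descend and grip.

>>> servo_tool(gripper=[-0.2, -0.2, -0.2, -0.2, -0.2, 0.8, 0.8, 0.8, 0.8, 0.8], delta_pos=[[0.1, 0.1, 2.5], [0, 0, 2.5], [0, 0, 2], [0, 0, 1.1], [0, 0, 0], [0, 0, 0], [0, 0, 0], [0, 0, 0], [0, 0, 0], [0, 0, 0]], twist=[[0, 0, 0], [0, 0, 0], [0, 0, 0], [0, 0, 0], [0, 0, 0], [0, 0, 0], [0, 0, 0], [0, 0, 0], [0, 0, 0], [0, 0, 0]])

```text
clock: 9.58
tcp_pos: [0.4672, -0.3934, 0.0177]
orientation: [0.652, 0.758, -0.0, 0.0]
ft_force: [0.6, 0.6, 0.1]
gripper_width: 0.026
```

>>> servo_tool(gripper=[0.8, 0.8, 0.8, 0.8, 0.8, 0.8, 0.8, 0.8, 0.8, 0.8], delta_pos=[[0, 0, -2], [0, 0, -3.5], [0, 0, -3.5], [0, 0, -3.5], [0, 0, -3.5], [0, 0, -3.5], [0, 1, -3.5], [2, 2.5, -1.5], [2.5, 3, 0], [2.5, 3, 0]], twist=[[0, 0, 0], [0, 0, 0], [0, 0, 0], [0, 0, 0], [0, 0, 0], [0, 0, 0], [0, 0, 0], [0, 0, 0], [0, 0, 0], [0, 0, 0]])

```text
clock: 10.42
tcp_pos: [0.5515, -0.3099, 0.2646]
orientation: [0.653, 0.757, 0.0, 0.002]
ft_force: [0.5, -0.3, -0.7]
gripper_width: 0.0243
```

Run:
```python
from h import *
snap('wrist');snap('wrist','w7.png');delta(hp(-.01,-.028,.26),down(98.7))
```

```text
now [ 0.5538 -0.3053  0.2629] yawx 98.9 tz [ 0.002  0.001 -1.   ] w 0.0239 F [-0.7 -0.3  0. ]
d cm [13.52  2.83  0.31]
twist [ 0.11 -0.06  0.2 ]
```

View pics/w7.png

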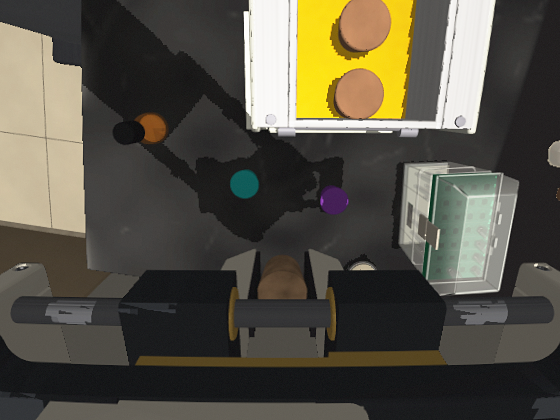

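>>> servo_tool(gripper=[0.8, 0.8, 0.8, 0.8, 0.8, 0.8, 0.8, 0.8, 0.8, 0.8], delta_pos=[[2.5, 1, 0], [2.5, 1, 0], [2.5, 0.8, 0], [2.5, 0, 0], [1.8, 0, 0], [0, 0, 1], [0, 0, 1], [0, 0, 0], [0, 0, 0], [0, 0, 0]], twist=[[0, 0, 0], [0, 0, 0], [0, 0, 0], [0, 0, 0], [0, 0, 0], [0, 0, 0], [0, 0, 0], [0, 0, 0], [0, 0, 0], [0, 0, 0]])

```text
clock: 11.35
tcp_pos: [0.5607, -0.1903, 0.2422]
orientation: [0.653, 0.758, -0.0, -0.0]
ft_force: [-0.5, 0.2, 0.4]
gripper_width: 0.0237
```

Run:
```python
from h import *
snap('wrist');delta(hp(.007,-.029,.215),down(98.7))
```

```text
now [ 0.5608 -0.1902  0.2426] yawx 98.5 tz [ 0. -0. -1.] w 0.024 F [-0.5  0.7 -0.3]
d cm [0.56 0.24 2.76]
twist [ 0.    0.01 -0.2 ]
```

>>> servo_tool(gripper=[0.8, 0.8, 0.8, 0.8, 0.8, 0.1, 0.1, 0.1, 0.1, 0.1], delta_pos=[[0.5, 0.2, 0.7], [0, 0, 0.9], [0, 0, 0.9], [0, 0, 0], [0, 0, 0], [0, 0, 0], [0, 0, 0], [0, 0, 0], [0, 0, 0], [0, 0, -1.5]], twist=[[0, 0, 0], [0, 0, 0], [0, 0, 0], [0, 0, 0], [0, 0, 0], [0, 0, 0], [0, 0, 0], [0, 0, 0], [0, 0, 0], [0, 0, 0]])

```text
clock: 12.23
tcp_pos: [0.5608, -0.1833, 0.2303]
orientation: [0.652, 0.758, -0.001, -0.002]
ft_force: [-1.2, -1.3, -0.6]
gripper_width: 0.041
```

>>> servo_tool(gripper=[-0.1, -0.1, -0.1, -0.1, -0.1, -0.1, -0.1, -0.1, -0.1, -0.1], delta_pos=[[0, 0, -2.5], [0, 0, -3], [-2, 0, -2], [-3, 0, 0], [-3, 0, 0], [-2, 0, 0], [0, 0, 0], [0, 0, 0], [0, 0, 0], [0, 0, 0]], twist=[[0, 0, 0], [0, 0, 0], [0, 0, 0], [0, 0, 0], [0, 0, 0], [0, 0, 0], [0, 0, 0], [0, 0, 0], [0, 0, 0], [0, 0, 0]])

```text
clock: 13.07
tcp_pos: [0.577, -0.2816, 0.3079]
orientation: [0.652, 0.758, 0.0, 0.0]
ft_force: [-0.3, 0.6, -0.7]
gripper_width: 0.0504
```

Run:
```python
from h import *
snap('wrist','w8.png');st()
```

```text
13.1167 [ 0.577  -0.2815  0.308 ] [6.518e-01 7.584e-01 1.000e-04 1.000e-04] [-0.8  0.3  0.3] 0.05039565767834213
```

View pics/w8.png

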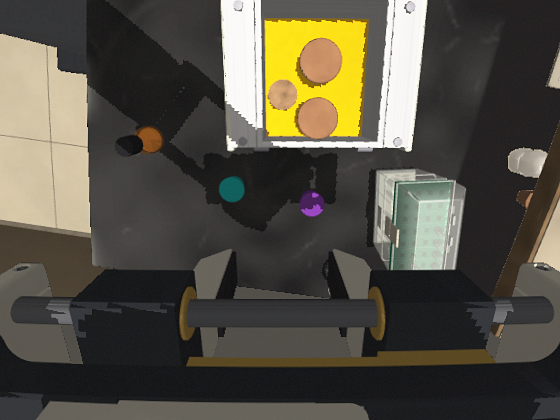

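The wrist view shows all three stoppers standing on the yellow floor: bungs at (321,60) and (318,118), cork at (283,95). Next is the tray.

Run:
```python
from h import *
delta([.53,.04,.30],down(98.7))
```

```text
now [ 0.577  -0.2815  0.308 ] yawx 98.65 tz [ 0. -0. -1.] w 0.0504 F [-0.8  0.3  0.3]
d cm [32.5   0.19  0.8 ]
twist [ 0.02  0.   -0.05]
```

>>> servo_tool(gripper=[-0.3, -0.3, -0.3, -0.3, -0.3, -0.3, -0.3, -0.3, -0.3, -0.3], delta_pos=[[2, 0, 0], [3.8, 0, 0], [3.8, 0, 0], [3.8, 0, 0], [3.8, 0, 0], [3.8, 0, 0], [3.8, 0, 0], [3.8, 0, 0], [2.5, 0, 0], [1.4, 0.2, 0.8]], twist=[[0, 0, 0], [0, 0, 0], [0, 0, 0], [0, 0, 0], [0, 0, 0], [0, 0, 0], [0, 0, 0], [0, 0, 0], [0, 0, 0], [0, 0, 0]])

```text
clock: 13.95
tcp_pos: [0.5297, 0.0428, 0.3017]
orientation: [0.651, 0.759, 0.001, 0.001]
ft_force: [0.2, 0.1, 0.1]
gripper_width: 0.0599
```

Run:
```python
from h import *
for i in range(6): snap('wrist')
d=snap('wrist','w9.png');delta([.53,.04,.30],down(98.7))
np.save('d9.npy',d,allow_pickle=True)
```

```text
now [0.5306 0.0381 0.2999] yawx 98.51 tz [ 0.001 -0.    -1.   ] w 0.0598 F [-0.1 -0.   0.1]
d cm [ 0.2  -0.03 -0.01]
twist [ 0.03  0.03 -0.19]
```

View pics/w9.png

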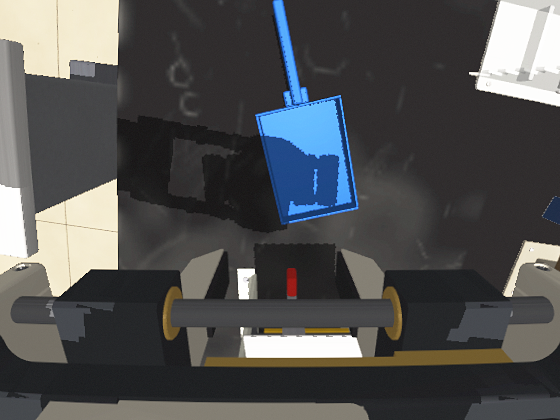

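Run:
```python
from h import *
d=np.load('d9.npy',allow_pickle=True).item();im=d['img']
cv2.imwrite('pics/c9.png',cv2.resize(im[0:310,230:380,::-1],None,fx=1.9*2/2,fy=1.9,interpolation=cv2.INTER_CUBIC))
hsv=cv2.cvtColor(im,cv2.COLOR_RGB2HSV);m=cv2.inRange(hsv,(98,120,40),(120,255,255));m[:,:200]=0;m[:,420:]=0;m[240:]=0
box=m.copy();box=cv2.morphologyEx(box,cv2.MORPH_OPEN,np.ones((35,35)))
c=max(cv2.findContours(box,0,2)[0],key=cv2.contourArea);ap=cv2.approxPolyDP(cv2.convexHull(c),6,True)[:,0]
P=np.array([onz(d,*p,.03) for p in ap]);print(ap.tolist());print(P.round(4))
for i in range(len(P)):
    v=P[(i+1)%len(P)]-P[i];print(np.linalg.norm(v).round(4),np.degrees(np.arctan2(v[1],v[0])).round(1))
print(P.mean(0))
# handle rows
for v in(3,20,40,60,80):
    x=np.where(m[v,260:310])[0]+260;print(v,x.min(),x.max(),onz(d,(x.min()+x.max())/2,v,.048).round(4))
r=cv2.inRange(hsv,(0,150,60),(5,255,255))|cv2.inRange(hsv,(172,150,60),(180,255,255))
ys,xs=np.where(r[240:310,260:330]);print('red',xs.min()+260,xs.max()+260,ys.min()+240,ys.max()+240)
```

```text
[[341, 102], [353, 209], [280, 218], [262, 112], [286, 102]]
[[ 0.5893  0.1409  0.03  ]
 [ 0.6335  0.0076  0.03  ]
 [ 0.5372 -0.02    0.03  ]
 [ 0.4946  0.1145  0.03  ]
 [ 0.5223  0.1306  0.03  ]]
0.1405 -71.7
0.1002 -164.0
0.141 107.6
0.032 30.3
0.0679 8.8
[0.5553794  0.07473005 0.03      ]
3 272 283 [0.497  0.2319 0.048 ]
20 275 286 [0.5028 0.2156 0.048 ]
40 279 290 [0.5102 0.196  0.048 ]
60 283 294 [0.5179 0.176  0.048 ]
80 287 298 [0.5258 0.1555 0.048 ]
red 287 296 268 295
```

View pics/c9.png

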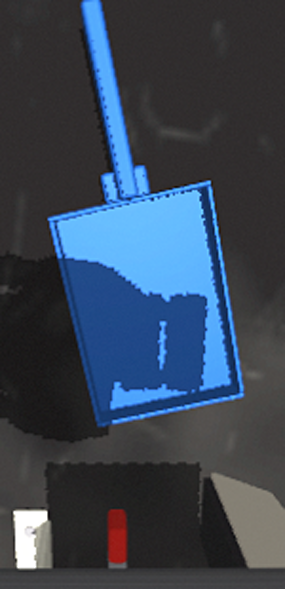

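Run:
```python
from h import *
d=np.load('d9.npy',allow_pickle=True).item()
P=np.array([onz(d,*p,.03) for p in((257.4,114.7),(340.5,95.8),(357.4,208.4),(284.2,223.7))]);print(P.round(4),P.mean(0).round(4))
for i in range(4):
    v=P[(i+1)%4]-P[i];print(np.linalg.norm(v).round(4),np.degrees(np.arctan2(v[1],v[0])).round(1))
c=P.mean(0)[:2];
for ang in(-69.4,-70.):
    a=np.radians(ang);x=np.array([np.cos(a),np.sin(a)]);print(ang,'handle',c-.165*x,'end',c-.189*x)
# red top at z=.1: back/front
for p in((291.5,268),(291.5,270)):
    q=onz(d,*p,.1);print('red',q,(q[:2]-O)@hx,(q[:2]-O)@hy)
    q=onz(d,*p,.07);print('red.07',(q[:2]-O)@hx,(q[:2]-O)@hy)
```

```text
[[ 0.4894  0.1104  0.03  ]
 [ 0.5873  0.148   0.03  ]
 [ 0.6393  0.0093  0.03  ]
 [ 0.5441 -0.0273  0.03  ]] [0.565  0.0601 0.03  ]
0.1049 21.0
0.1481 -69.4
0.102 -158.9
0.1482 111.7
-69.4 handle [0.50696155 0.21455112] end [0.49851735 0.23701655]
-70.0 handle [0.5085821  0.21515058] end [0.50037362 0.2377032 ]
red [ 0.55693596 -0.05665123  0.1       ] -0.12001134246996678 -0.015084586568728336
red.07 -0.1040043758763433 -0.014083574624752782
red [ 0.55736292 -0.0593099   0.1       ] -0.11731867822757162 -0.015064697483116157
red.07 -0.10107512221057698 -0.014061937995862897
```

>>> servo_tool(gripper=[0, 0, 0, 0, 0, 0, 0, 0, 0, 0], delta_pos=[[0, 0, 0], [0, 0, 0], [0, 0, 0], [3, 0, 0], [3.5, 0, 0.5], [3.5, 0, 2], [3.5, 0, 3.5], [3, 0, 3.5], [0, 0, 3.5], [0, 0, 2]], twist=[[0, 0, -5], [0, 0, -5], [0, 0, -2.1], [0, 0, 0], [0, 0, 0], [0, 0, 0], [0, 0, 0], [0, 0, 0], [0, 0, 0], [0, 0, 0]])

```text
clock: 15.13
tcp_pos: [0.4735, 0.1857, 0.1556]
orientation: [0.568, 0.823, -0.001, -0.001]
ft_force: [0.4, -0.3, -0.7]
gripper_width: 0.0459
```

Run:
```python
from h import *
for i in range(5): snap('wrist')
d=snap('wrist','w10.png');delta([.505,.214,.032],down(110.7))
```

```text
now [0.4767 0.185  0.1604] yawx 110.6 tz [ 0.003  0.001 -1.   ] w 0.0462 F [-0.4 -0.7 -0. ]
d cm [ 1.72  3.62 12.85]
twist [ 0.2   0.03 -0.1 ]
```

View pics/w10.png

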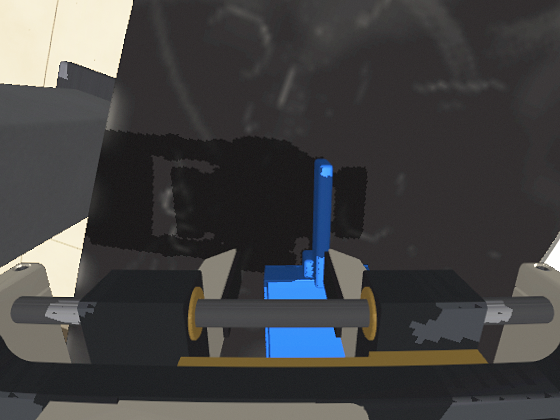

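Run:
```python
from h import *
d=snap('wrist');hsv=cv2.cvtColor(d['img'],cv2.COLOR_RGB2HSV);m=cv2.inRange(hsv,(98,120,40),(120,255,255))
cv2.imwrite('pics/c10.png',cv2.resize(d['img'][150:290,270:370,::-1],None,fx=4,fy=4))
for v in(165,200,240):
    x=np.where(m[v,305:340])[0]+305;print(v,x.min(),x.max(),onz(d,x.min()+6,v,.048).round(4),onz(d,x.max()-6,v,.048).round(4))
delta([.505,.214,.032])
```

```text
165 314 331 [0.4917 0.2346 0.048 ] [0.4954 0.236  0.048 ]
200 313 330 [0.5022 0.2073 0.048 ] [0.5061 0.2088 0.048 ]
240 312 329 [0.5153 0.1738 0.048 ] [0.5193 0.1753 0.048 ]
now [0.4766 0.1851 0.1604] yawx 110.61 tz [ 0.004  0.001 -1.   ] w 0.0459 F [0.4 0.6 0.7]
d cm [ 1.71  3.63 12.85]
```

View pics/c10.png

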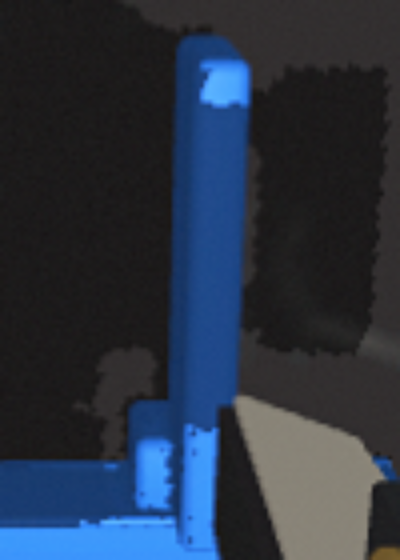

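>>> servo_tool(gripper=[-0.1, -0.1, -0.1, -0.1, -0.1, -0.1, -0.1, -0.1, -0.1, -0.1], delta_pos=[[0.5, 1.2, 0], [0.5, 1.2, 1], [0.5, 1.2, 2], [0, 0, 2], [0, 0, 2], [0, 0, 2], [0, 0, 2], [0, 0, 1.7], [0, 0, 0], [0, 0, 0]], twist=[[0, 0, 0], [0, 0, 0], [0, 0, 0], [0, 0, 0], [0, 0, 0], [0, 0, 0], [0, 0, 0], [0, 0, 0], [0, 0, 0], [0, 0, 0]])

```text
clock: 16.32
tcp_pos: [0.5041, 0.212, 0.0321]
orientation: [0.569, 0.822, 0.0, 0.0]
ft_force: [0.1, -0.5, 0.3]
gripper_width: 0.0502
```

>>> servo_tool(gripper=[0.9, 0.9, 0.9, 0.9, 0.9, 0.9, 0.9, 0.9, 0.9, 0.9], delta_pos=[[0, 0, 0], [0, 0, 0], [0, 0, 0], [0, 0, 0], [0, 0, 0], [0, 0, 0], [0, 0, 0], [0, 0, 0], [0, 0, 0], [0, 0, 0]], twist=[[0, 0, 0], [0, 0, 0], [0, 0, 0], [0, 0, 0], [0, 0, 0], [0, 0, 0], [0, 0, 0], [0, 0, 0], [0, 0, 0], [0, 0, 0]])

```text
clock: 17.15
tcp_pos: [0.5039, 0.2123, 0.0317]
orientation: [0.569, 0.823, 0.0, 0.0]
ft_force: [1.4, 1.0, 2.3]
gripper_width: 0.0116
```

Run:
```python
from h import *
delta([.505,.212,.032],down(110.7)); d=snap('scene');cv2.imwrite('pics/c11.png',cv2.resize(d['img'][140:300,170:350,::-1],None,fx=4,fy=3.7))
p=env.read_state()['tcp_pos']
print((p[:2]-O)@hx,(p[:2]-O)@hy)
```

```text
now [0.5039 0.2123 0.0317] yawx 110.68 tz [ 0.001  0.    -1.   ] w 0.0116 F [1.4 1.  2.3]
d cm [-0.06  0.09 -0.03]
twist [ 0.05  0.01 -0.02]
-0.3938630600177836 -0.026823318446117815
```

View pics/c11.png

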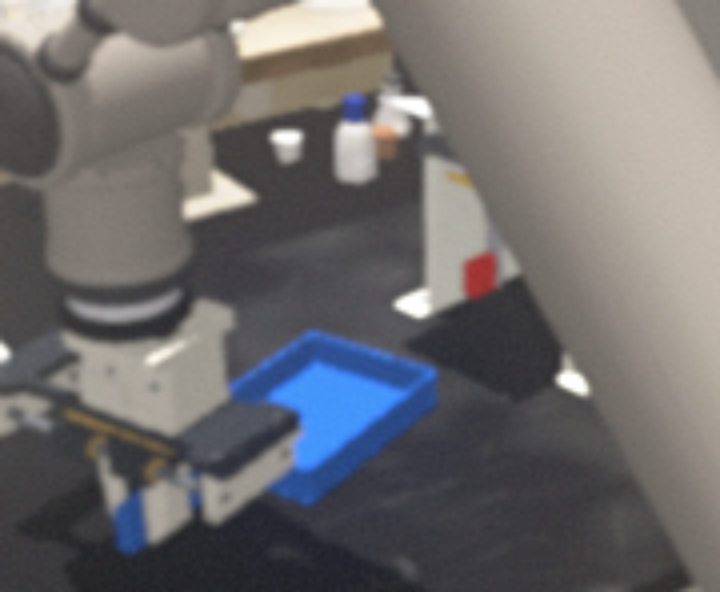

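>>> servo_tool(gripper=[0.9, 0.9, 0.9, 0.9, 0.9, 0.9, 0.9, 0.9, 0.9, 0.9], delta_pos=[[0, 0.5, 0], [0, 0.5, 0], [0, 0.5, 0], [0, 0.5, 0], [0, 0.5, 0], [-0.5, 0.2, 0], [-0.5, 0, 0], [0, 0, 0], [0, 0, 0], [0, 0, 0]], twist=[[0, 0, 2], [0, 0, 2], [0, 0, 2], [0, 0, 2], [0, 0, 2], [0, 0, 2], [0, 0, 0], [0, 0, 0], [0, 0, 0], [0, 0, 0]])

```text
clock: 18.03
tcp_pos: [0.5313, 0.2096, 0.0316]
orientation: [0.651, 0.759, 0.0, 0.0]
ft_force: [0.5, -0.2, 3.2]
gripper_width: 0.0118
```

Run:
```python
from h import *
delta(hp(-.179,0,.0317),down(98.7)); d=snap('side','s12.png');w=snap('wrist','w12.png')
cv2.imwrite('pics/c12.png',cv2.resize(d['img'][120:280,220:370,::-1],None,fx=3.7,fy=3.7))
```

```text
now [0.5313 0.2096 0.0316] yawx 98.7 tz [ 0.001 -0.    -1.   ] w 0.0118 F [ 0.5 -0.2  3.2]
d cm [-2.08e+01  2.00e-02 -0.00e+00]
twist [0.03 0.02 0.  ]
```

View pics/c12.png

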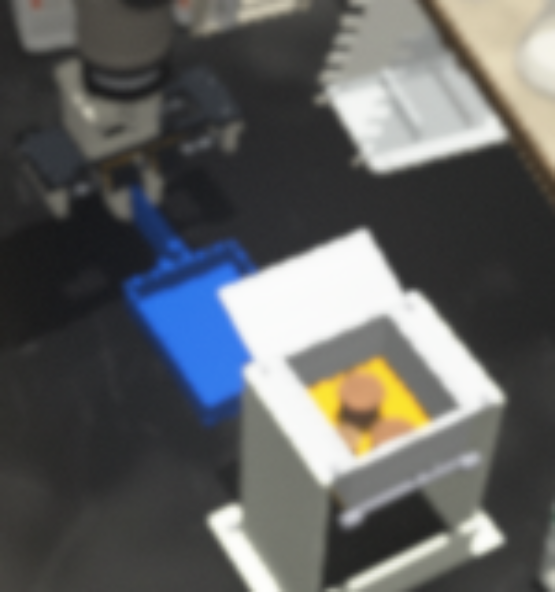

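View pics/w12.png

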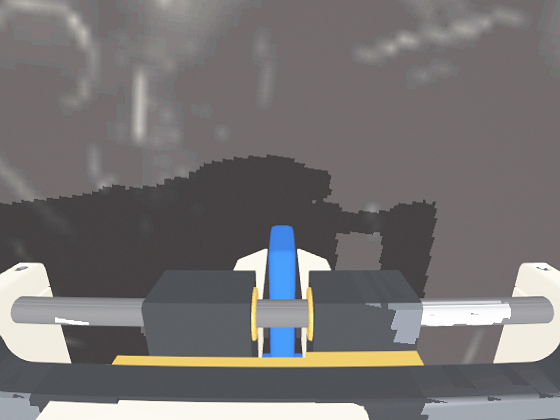

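>>> servo_tool(gripper=[0.9, 0.9, 0.9, 0.9, 0.9, 0.9, 0.9, 0.9, 0.9, 0.9], delta_pos=[[-0.5, 0, 0], [-1.2, 0, 0], [-1.5, 0, 0], [-1.5, 0, 0], [-1.5, 0, 0], [-1.5, 0, 0], [-1.5, 0, 0], [-1.5, 0, 0], [-1.5, 0, 0], [-1, 0, 0]], twist=[[0, 0, 0], [0, 0, 0], [0, 0, 0], [0, 0, 0], [0, 0, 0], [0, 0, 0], [0, 0, 0], [0, 0, 0], [0, 0, 0], [0, 0, 0]])

```text
clock: 18.97
tcp_pos: [0.5508, 0.0787, 0.0317]
orientation: [0.652, 0.758, 0.0, -0.0]
ft_force: [-1.0, 5.7, 5.3]
gripper_width: 0.0117
```

Run:
```python
from h import *
snap('side');delta(hp(-.178,0,.0317),down(98.7)); d=snap('side');
cv2.imwrite('pics/c13.png',cv2.resize(d['img'][120:280,220:370,::-1],None,fx=3.7,fy=3.7))
```

```text
now [0.5512 0.0772 0.0316] yawx 98.62 tz [-0. -0. -1.] w 0.012 F [ 0.9 -3.3  2.1]
d cm [-7.52  0.07 -0.01]
twist [-0.02  0.02 -0.08]
```

View pics/c13.png

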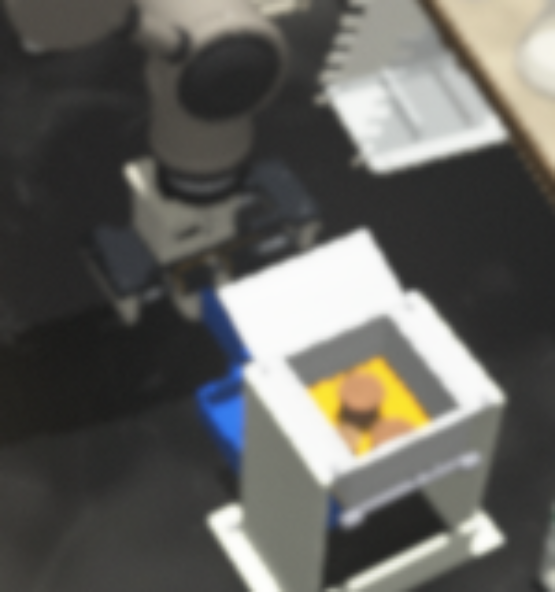

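>>> servo_tool(gripper=[0.9, 0.9, 0.9, 0.9, 0.9, 0.9, 0.9, 0.9, 0.9, 0.9], delta_pos=[[-1, 0, 0], [-1.2, 0, 0], [-1.2, 0, 0], [-1.2, 0, 0], [-1, 0, 0], [-0.7, 0, 0], [-0.5, 0, 0], [-0.3, 0, 0], [-0.2, 0, 0], [0, 0, 0]], twist=[[0, 0, 0], [0, 0, 0], [0, 0, 0], [0, 0, 0], [0, 0, 0], [0, 0, 0], [0, 0, 0], [0, 0, 0], [0, 0, 0], [0, 0, 0]])

```text
clock: 19.9
tcp_pos: [0.5618, 0.0079, 0.0316]
orientation: [0.651, 0.759, 0.0, -0.0]
ft_force: [-0.1, 2.6, 4.8]
gripper_width: 0.0123
```

>>> servo_tool(gripper=[0.9, 0.9, 0.9, 0.9, 0.9, 0.9, 0.9, 0.9, 0.9, 0.9], delta_pos=[[-0.1, 0, 0], [-0.1, 0, 0], [-0.1, 0, 0], [0, 0, 0], [0, 0, 0], [0, 0, 0], [0, 0, 0], [0, 0, 0], [0, 0, 0], [0, 0, 0]], twist=[[0, 0, 0], [0, 0, 0], [0, 0, 0], [0, 0, 0], [0, 0, 0], [0, 0, 0], [0, 0, 0], [0, 0, 0], [0, 0, 0], [0, 0, 0]])

```text
clock: 20.73
tcp_pos: [0.5621, 0.0063, 0.0317]
orientation: [0.651, 0.759, 0.0, -0.001]
ft_force: [-0.4, 8.6, 6.6]
gripper_width: 0.0117
```

Run:
```python
from h import *
snap('side');delta(hp(-.178,0,.0317),down(98.7)); d=snap('side')
cv2.imwrite('pics/c14.png',cv2.resize(d['img'][120:280,220:370,::-1],None,fx=3.7,fy=3.7))
```

```text
now [0.562  0.0063 0.0317] yawx 98.72 tz [-0.001  0.002 -1.   ] w 0.012 F [-0.8  8.6  6.8]
d cm [-0.34  0.05 -0.01]
twist [-0.03 -0.11  0.02]
```

View pics/c14.png

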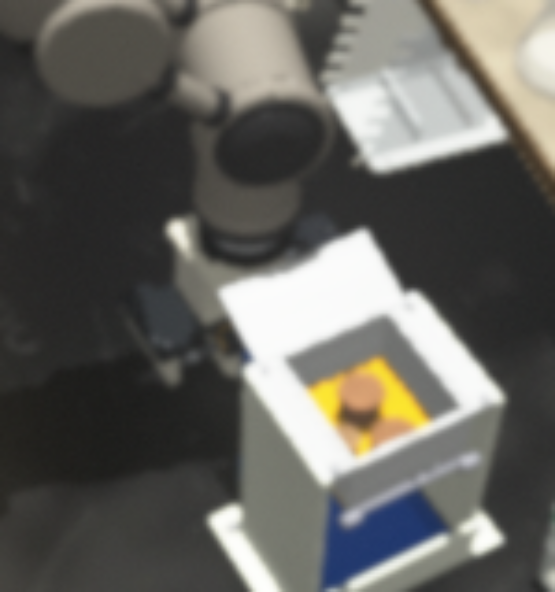

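>>> servo_tool(gripper=[0, 0, 0, 0, 0, 0, 0, 0, 0, 0], delta_pos=[[0, 0, 0], [0, 0, 0], [0, 0, 0], [0, 0, -2], [0, 0, -3], [1, 0, -3], [2.5, 0, -3], [2.5, 0, -2], [1.5, 0, 0], [0, 0, 0]], twist=[[0, 0, 0], [0, 0, 0], [0, 0, 0], [0, 0, 0], [0, 0, 0], [0, 0, 0], [0, 0, 0], [0, 0, 0], [0, 0, 0], [0, 0, 0]])

```text
clock: 21.67
tcp_pos: [0.5511, 0.0807, 0.1628]
orientation: [0.651, 0.759, 0.001, 0.001]
ft_force: [0.4, -0.1, -0.6]
gripper_width: 0.0457
```

Run:
```python
from h import *
d=snap('wrist','w15.png');Rt=down(98.7,-40);print(Rt[:,2],hx);g=hp(-.088,-.0145,.085);print(g,g-.1*Rt[:,2])
delta(g-.1*Rt[:,2],Rt);print(np.round(env.read_state()['joint_positions'],3))
```

```text
[ 0.09722858 -0.63539162 -0.76604444] [ 0.15126082 -0.98849389]
[ 0.56235589 -0.08820582  0.085     ] [ 0.55263303 -0.02466666  0.16160444]
now [0.5508 0.0793 0.1617] yawx 98.8 tz [ 0. -0. -1.] w 0.0458 F [ 0.2 -1.   0. ]
d cm [-1.03e+01 -1.41e+00  1.00e-02]
twist [  0.04 -39.98   0.09]
[ 0.005  0.475  1.555 -0.     1.111 -0.148]
```

View pics/w15.png

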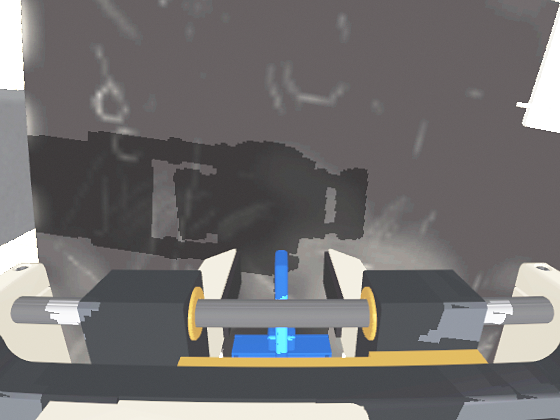

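>>> servo_tool(gripper=[0, 0, 0, 0, 0, 0, 0, 0, 0, 0], delta_pos=[[0, 0, 0], [0, 0, 0], [0, 0, 0], [0, 0, 0], [0, 0, 0], [0, 0, 0], [0, 0, 0], [0, 0, 0], [0, 0, 0], [0, 0, 0]], twist=[[0, -4, 0], [0, -4, 0], [0, -4, 0], [0, -4, 0], [0, -4, 0], [0, -4, 0], [0, -4, 0], [0, -4, 0], [0, -4, 0], [0, -4, 0]])

```text
clock: 22.55
tcp_pos: [0.5511, 0.0771, 0.1606]
orientation: [0.612, 0.712, -0.225, 0.26]
ft_force: [-0.1, -0.4, -0.3]
gripper_width: 0.046
```

Run:
```python
from h import *
for i in range(4): snap('wrist')
d=snap('wrist','w16.png');Rt=down(98.7,-40);g=hp(-.088,-.0145,.085)
delta(g-.1*Rt[:,2],Rt);print(np.round(env.read_state()['joint_positions'],3))
for z in(.07,.1):print([proj(d,hp(x,y,z)).round() for x in(-.101,-.075) for y in(-.0205,-.0085)])
```

```text
now [0.5512 0.0776 0.161 ] yawx 98.69 tz [ 0.095 -0.635 -0.767] w 0.0464 F [ 0.2 -0.3  1.3]
d cm [-7.81 -1.4   6.46]
twist [-0.1  -0.08 -0.01]
[ 0.345  0.609  1.538 -0.725  1.251  0.522]
[array([263., 250.]), array([274., 250.]), array([264., 259.]), array([275., 260.])]
[array([262., 276.]), array([274., 277.]), array([264., 285.]), array([275., 285.])]
```

View pics/w16.png

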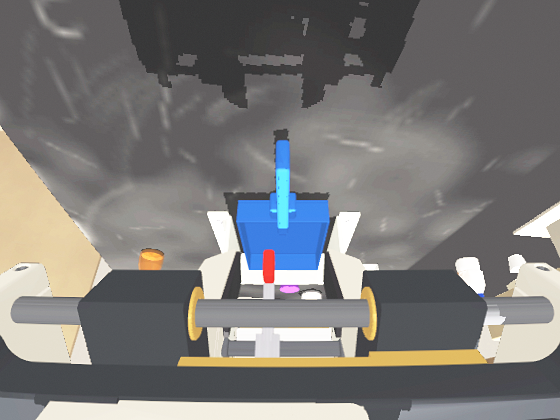

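>>> servo_tool(gripper=[0, 0, 0, 0, 0, 0, 0, 0, 0, 0], delta_pos=[[-1, -0.3, 0.8], [-1.2, -0.3, 1], [-1.2, -0.2, 1], [-1.2, -0.2, 1], [-1.2, -0.2, 1], [-1, -0.2, 0.8], [-1, 0, 0.8], [0, 0, 0], [0, 0, 0], [0, 0, 0]], twist=[[0, 0, 0], [0, 0, 0], [0, 0, 0], [0, 0, 0], [0, 0, 0], [0, 0, 0], [0, 0, 0], [0, 0, 0], [0, 0, 0], [0, 0, 0]])

```text
clock: 23.63
tcp_pos: [0.5527, -0.0234, 0.1627]
orientation: [0.612, 0.713, -0.223, 0.259]
ft_force: [-0.3, 1.0, -0.0]
gripper_width: 0.046
```

Run:
```python
from h import *
d=snap('wrist','w17.png');Rt=down(98.7,-40);g=hp(-.088,-.0145,.085)
delta(g,Rt);print(np.round(env.read_state()['joint_positions'],3))
s=snap('side');cv2.imwrite('pics/c17.png',cv2.resize(s['img'][120:280,220:370,::-1],None,fx=3.7,fy=3.7))
for z in(.07,.1):print([proj(d,hp(x,y,z)).round() for x in(-.101,-.075) for y in(-.0205,-.0085)])
```

```text
now [ 0.5527 -0.023   0.1626] yawx 98.68 tz [ 0.097 -0.635 -0.766] w 0.0457 F [-0.3  1.1  0.3]
d cm [-0.06 -0.03 10.18]
twist [ 0.01 -0.01 -0.01]
[ 0.172  0.551  1.649 -0.798  1.114  0.45 ]
[array([274., 193.]), array([289., 193.]), array([274., 210.]), array([288., 210.])]
[array([273., 226.]), array([289., 226.]), array([274., 241.]), array([289., 241.])]
```

View pics/w17.png

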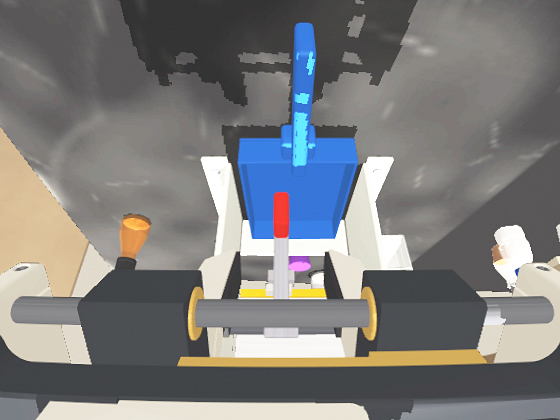

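View pics/c17.png

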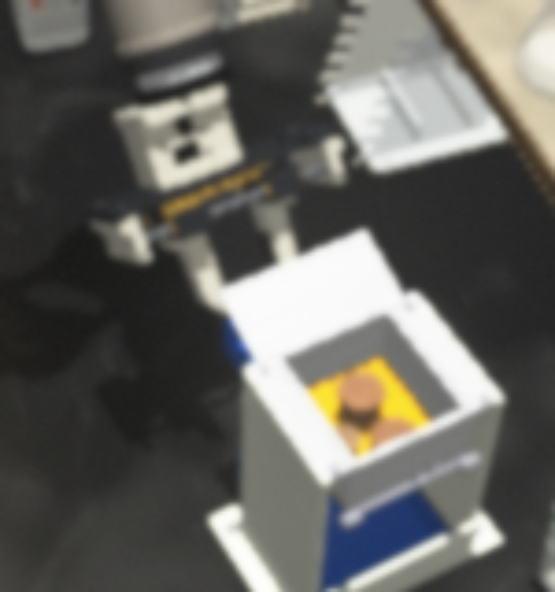

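>>> servo_tool(gripper=[0, 0, 0, 0, 0, 0, 0, 0, 0, 0], delta_pos=[[0, 0, 1], [0, 0, 1.3], [0, 0, 1.3], [0, 0, 1.3], [0, 0, 1.3], [0, 0, 1.3], [0, 0, 1.3], [0, 0, 1], [0, 0, 0], [0, 0, 0]], twist=[[0, 0, 0], [0, 0, 0], [0, 0, 0], [0, 0, 0], [0, 0, 0], [0, 0, 0], [0, 0, 0], [0, 0, 0], [0, 0, 0], [0, 0, 0]])

```text
clock: 24.57
tcp_pos: [0.5618, -0.0863, 0.0871]
orientation: [0.612, 0.713, -0.223, 0.259]
ft_force: [0.5, 0.2, 0.9]
gripper_width: 0.0459
```

Run:
```python
from h import *
d=snap('wrist','w18.png');Rt=down(98.7,-40);g=hp(-.088,-.0145,.085)
delta(g,Rt);print(np.round(env.read_state()['joint_positions'],3))
```

```text
now [ 0.5622 -0.0859  0.0876] yawx 98.65 tz [ 0.097 -0.636 -0.766] w 0.0452 F [-0.   0.5  0.2]
d cm [-0.01 -0.02  0.35]
twist [-0.02  0.01 -0.04]
[ 0.054  0.655  1.721 -0.922  0.933  0.539]
```

View pics/w18.png

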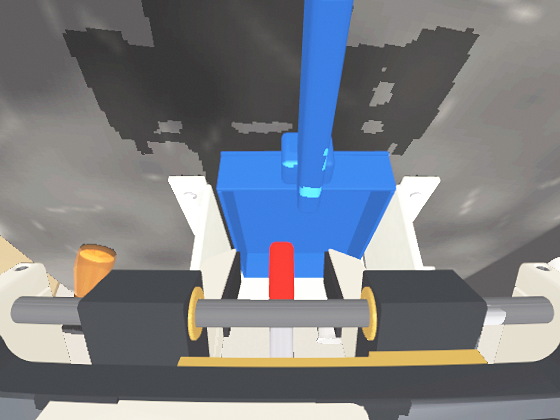

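>>> servo_tool(gripper=[0.6, 0.6, 0.6, 0.6, 0.6, 0.6, 0.6, 0.6, 0.6, 0.6], delta_pos=[[0, 0, 0], [0, 0, 0], [0, 0, 0], [0, 0, 0], [0, 0, 0], [0, 0.3, 0], [0, 0.4, 0], [0, 0.4, 0], [0, 0.3, 0], [0, 0, 0]], twist=[[0, 0, 0], [0, 0, 0], [0, 0, 0], [0, 0, 0], [0, 0, 0], [0, 0, 0], [0, 0, 0], [0, 0, 0], [0, 0, 0], [0, 0, 0]])

```text
clock: 25.45
tcp_pos: [0.5767, -0.0835, 0.0875]
orientation: [0.612, 0.713, -0.223, 0.26]
ft_force: [-0.1, 0.7, -0.6]
gripper_width: 0.0185
```

Run:
```python
from h import *
s=st();print(np.round(s['joint_positions'],3),(np.array(s['tcp_pos'])[:2]-O)@hy)
snap('wrist','w19.png')
```

```text
25.45 [ 0.5767 -0.0835  0.0875] [ 0.6123  0.7128 -0.2226  0.2597] [-0.1  0.7 -0.6] 0.018471863154104557
[ 0.057  0.674  1.679 -0.907  0.948  0.517] 0.00036632166755942545
```

View pics/w19.png

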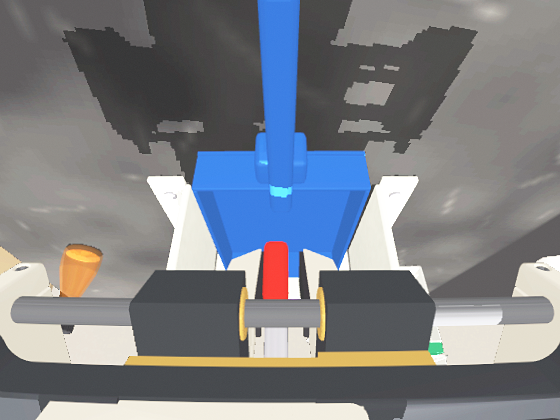

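>>> servo_tool(gripper=[0.6, 0.6, 0.6, 0.6, 0.6, 0.6, 0.6, 0.6, 0.6, 0.6], delta_pos=[[0, 0.4, 0], [0, 0.4, 0], [0, 0.4, 0], [0, 0.4, 0], [0, 0.4, 0], [0, 0.2, 0], [0, 0, 0], [0, 0, 0], [0, 0, 0], [0, 0, 0]], twist=[[0, 0, 0], [0, 0, 0], [0, 0, 0], [0, 0, 0], [0, 0, 0], [0, 0, 0], [0, 0, 0], [0, 0, 0], [0, 0, 0], [0, 0, 0]])

```text
clock: 26.33
tcp_pos: [0.5978, -0.0803, 0.0877]
orientation: [0.612, 0.713, -0.223, 0.26]
ft_force: [0.3, 0.1, -1.0]
gripper_width: 0.0186
```

Run:
```python
from h import *
s=st();print((np.array(s['tcp_pos'])[:2]-O)@hy)
snap('wrist','w20.png');s=snap('side');cv2.imwrite('pics/c20.png',cv2.resize(s['img'][150:300,250:380,::-1],None,fx=4,fy=4))
```

```text
26.3333 [ 0.5978 -0.0803  0.0877] [ 0.6123  0.7128 -0.2226  0.2597] [ 0.3  0.1 -1. ] 0.01855697321767934
0.02177536785974294
```

View pics/w20.png

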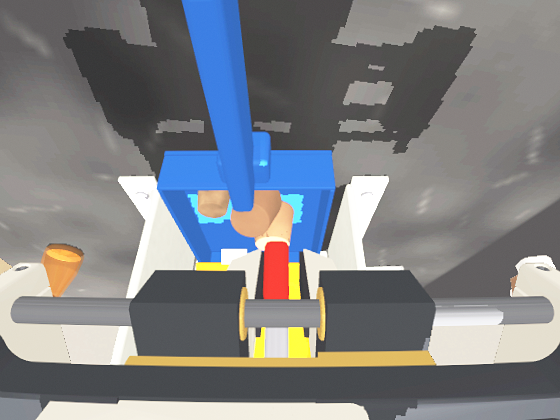

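View pics/c20.png

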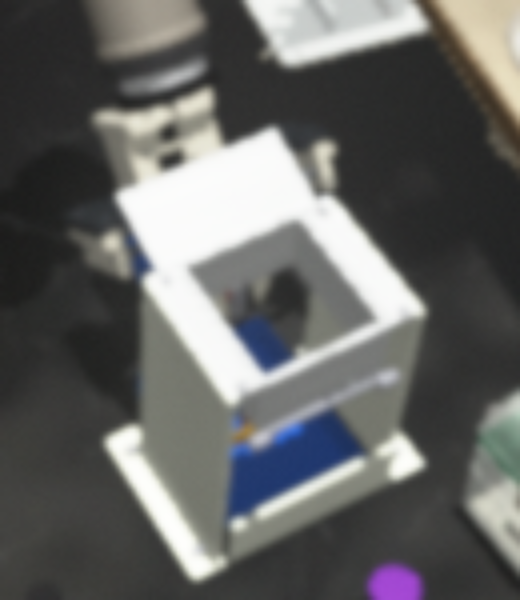

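>>> servo_tool(gripper=[0.3, 0.3, 0.3, 0.3, 0.3, 0.3, 0.3, 0.3, 0.3, 0.3], delta_pos=[[0, -0.1, 0], [0, 0, 0], [0, 0, 0], [0, 0, -1.5], [0, 0, -2.5], [0, 0, -3], [0, 0, -3], [0, 0, -2], [0, 0, 0], [0, 0, 0]], twist=[[0, 0, 0], [0, 0, 0], [0, 0, 0], [0, 0, 0], [0, 0, 0], [0, 0, 0], [0, 0, 0], [0, 0, 0], [0, 0, 0], [0, 0, 0]])

```text
clock: 27.27
tcp_pos: [0.5853, -0.0037, 0.1799]
orientation: [0.612, 0.713, -0.222, 0.26]
ft_force: [0.7, -0.1, -0.5]
gripper_width: 0.0322
```

Run:
```python
from h import *
snap('wrist','w21.png');delta(hp(-.25,0,.19),down(98.7))
```

```text
now [ 0.5848 -0.0045  0.1789] yawx 98.72 tz [ 0.097 -0.636 -0.766] w 0.0323 F [ 0.4 -0.4  0.2]
d cm [ 5.62 -2.03 -6.16]
twist [-3.000e-02  4.001e+01  0.000e+00]
```

View pics/w21.png

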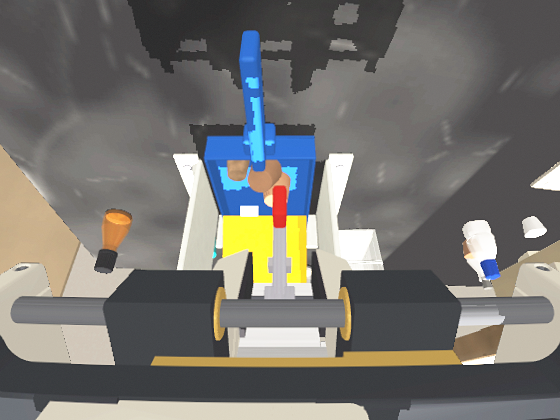

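>>> servo_tool(gripper=[0.1, 0.1, 0.1, 0.1, 0.1, 0.1, 0.1, 0.1, 0.1, 0.1], delta_pos=[[1.4, -0.5, -1.5], [1.4, -0.5, -1.6], [1.4, -0.5, -1.6], [1.4, -0.5, -1.5], [0, 0, 0], [0, 0, 0], [0, 0, 0], [0, 0, 0], [0, 0, 0], [0, 0, 0]], twist=[[0, 0, 0], [0, 0, 0], [0, 0, 0], [0, 0, 0], [0, 6.5, 0], [0, 6.5, 0], [0, 6.5, 0], [0, 6.5, 0], [0, 6.5, 0], [0, 6.5, 0]])

```text
clock: 28.15
tcp_pos: [0.5527, 0.0735, 0.1902]
orientation: [0.652, 0.758, -0.004, 0.005]
ft_force: [0.0, 0.6, -0.4]
gripper_width: 0.0414
```

Run:
```python
from h import *
for i in range(4):snap('wrist')
snap('wrist','w22.png');delta(hp(-.178,0,.032),down(98.7))
```

```text
now [0.5522 0.0737 0.1897] yawx 98.59 tz [ 0.   -0.02 -1.  ] w 0.0416 F [-0.3  0.1  0.3]
d cm [-6.85  0.06 15.91]
twist [-0.16  1.14 -0.11]
```

View pics/w22.png

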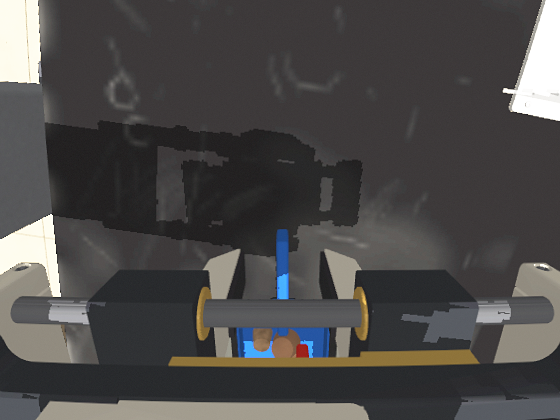

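>>> servo_tool(gripper=[0.1, 0.1, 0.1, 0.1, 0.1, 0.1, 0.1, 0.1, 0.1, 0.1], delta_pos=[[0, 0, 0], [-1.5, 0, 1], [-1.5, 0, 2], [-1.5, 0, 2.5], [-1.5, 0, 2.5], [-0.2, 0, 2.5], [0, 0, 2.4], [0, 0, 2], [0, 0, 0.8], [0, 0, 0]], twist=[[0, 1.1, 0], [0, 0, 0], [0, 0, 0], [0, 0, 0], [0, 0, 0], [0, 0, 0], [0, 0, 0], [0, 0, 0], [0, 0, 0], [0, 0, 0]])

```text
clock: 29.23
tcp_pos: [0.5606, 0.0145, 0.0317]
orientation: [0.651, 0.759, -0.001, -0.002]
ft_force: [-0.1, 0.5, 0.1]
gripper_width: 0.0416
```

>>> servo_tool(gripper=[0.9, 0.9, 0.9, 0.9, 0.9, 0.9, 0.9, 0.9, 0.9, 0.9], delta_pos=[[0, 0, 0], [0, 0, 0], [0, 0, 0], [0, 0, 0], [0, 0, 0], [0, 0, 0], [0, 0, 0], [0, 0, 0], [0, 0, 0], [0, 0, 0]], twist=[[0, 0, 0], [0, 0, 0], [0, 0, 0], [0, 0, 0], [0, 0, 0], [0, 0, 0], [0, 0, 0], [0, 0, 0], [0, 0, 0], [0, 0, 0]])

```text
clock: 30.07
tcp_pos: [0.5622, 0.0136, 0.0343]
orientation: [0.652, 0.759, 0.001, -0.0]
ft_force: [-0.9, 1.4, 6.1]
gripper_width: 0.0116
```

Run:
```python
from h import *
delta(hp(-.178-.215,0,.032),down(98.7))
```

```text
now [0.5622 0.0136 0.0343] yawx 98.67 tz [ 0.     0.002 -1.   ] w 0.0116 F [-0.9  1.4  6.1]
d cm [20.43 -0.09  0.27]
twist [ 0.03 -0.09 -0.03]
```

>>> servo_tool(gripper=[0.9, 0.9, 0.9, 0.9, 0.9, 0.9, 0.9, 0.9, 0.9, 0.9], delta_pos=[[0.3, 0, 0], [0.6, 0, 0], [0.8, 0, 0], [1, 0, 0], [1, 0, 0], [1, 0, 0], [1, 0, 0], [1, 0, 0], [0.8, 0, 0], [0.5, 0, 0]], twist=[[0, 0, 0], [0, 0, 0], [0, 0, 0], [0, 0, 0], [0, 0, 0], [0, 0, 0], [0, 0, 0], [0, 0, 0], [0, 0, 0], [0, 0, 0]])

```text
clock: 30.9
tcp_pos: [0.55, 0.0937, 0.0342]
orientation: [0.651, 0.759, 0.001, -0.0]
ft_force: [0.6, -6.1, 4.4]
gripper_width: 0.0119
```

Run:
```python
from h import *
delta(hp(-.178-.215,0,.032),down(98.7));s=snap('side');cv2.imwrite('pics/c23.png',cv2.resize(s['img'][130:290,230:370,::-1],None,fx=4,fy=3.7))
```

```text
now [0.55   0.0937 0.0342] yawx 98.74 tz [ 0.     0.001 -1.   ] w 0.0119 F [ 0.6 -6.1  4.4]
d cm [12.33 -0.07  0.23]
twist [ 0.02 -0.07  0.04]
```

View pics/c23.png

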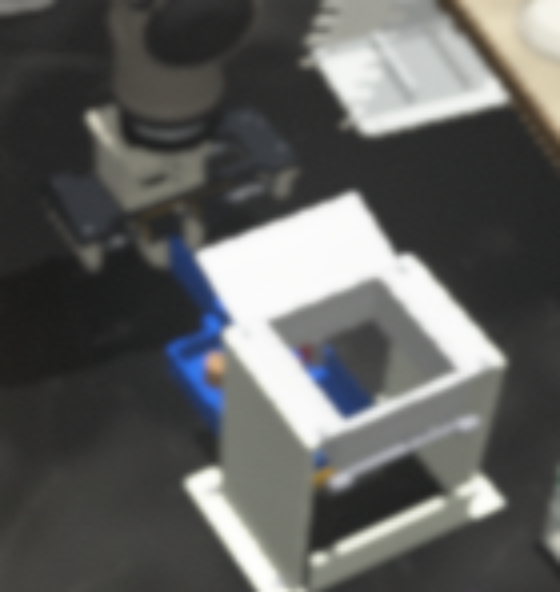

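Moving well; the force of 6 N is friction. I'll keep pulling.

>>> servo_tool(gripper=[0.9, 0.9, 0.9, 0.9, 0.9, 0.9, 0.9, 0.9, 0.9, 0.9], delta_pos=[[0.8, 0, 0], [1.3, 0, 0], [1.5, 0, 0], [1.5, 0, 0], [1.5, 0, 0], [1.5, 0, 0], [1.5, 0, 0], [1.4, 0, 0], [1, 0, 0], [0.5, 0, 0]], twist=[[0, 0, 0], [0, 0, 0], [0, 0, 0], [0, 0, 0], [0, 0, 0], [0, 0, 0], [0, 0, 0], [0, 0, 0], [0, 0, 0], [0, 0, 0]])

```text
clock: 31.78
tcp_pos: [0.5307, 0.2173, 0.0341]
orientation: [0.651, 0.759, 0.0, -0.001]
ft_force: [1.0, -4.6, 4.0]
gripper_width: 0.0115
```

Run:
```python
from h import *
snap('side');delta(hp(-.178-.215,0,.032),down(98.7));s=snap('side');cv2.imwrite('pics/c24.png',cv2.resize(s['img'][130:290,220:360,::-1],None,fx=4,fy=3.7))
```

```text
now [0.5307 0.2178 0.0342] yawx 98.73 tz [-0.001  0.002 -1.   ] w 0.0115 F [-2.2  2.3  7.1]
d cm [-0.23 -0.05  0.22]
twist [-0.02 -0.13  0.03]
```

View pics/c24.png

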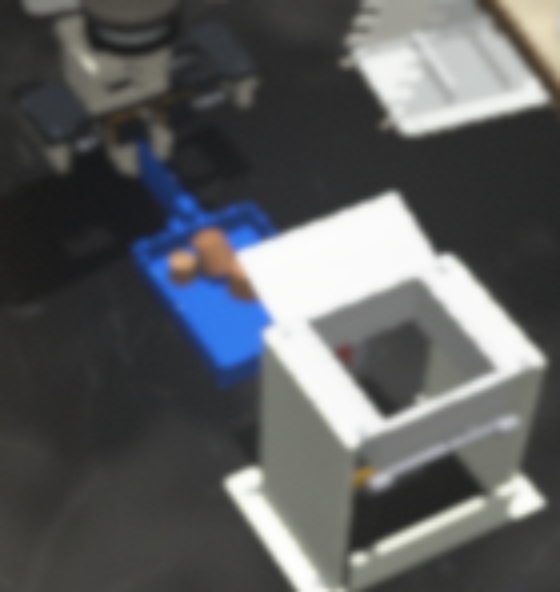

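>>> servo_tool(gripper=[0.9, 0, 0, 0, 0, 0, 0, 0, 0, 0], delta_pos=[[0, 0, 0], [0, 0, 0], [0, 0, 0], [0, 0, 0], [0, 0, -2], [0, 0, -3], [0, 0, -3.5], [0, 0, -3.5], [0, 0, -3.5], [0, 0, -3]], twist=[[0, 0, 0], [0, 0, 0], [0, 0, 0], [0, 0, 0], [0, 0, 0], [0, 0, 0], [0, 0, 0], [0, 0, 0], [0, 0, 0], [0, 0, 0]])

```text
clock: 32.72
tcp_pos: [0.5312, 0.2158, 0.2214]
orientation: [0.652, 0.758, 0.001, -0.001]
ft_force: [0.3, 0.2, -0.4]
gripper_width: 0.0457
```

>>> servo_tool(gripper=[0, 0, 0, 0, 0, 0, 0, 0, 0, 0], delta_pos=[[0, 0, -3], [-3, 0, -3], [-3.5, 0, -2], [-3.5, 0, -2], [-3.5, 0, 0], [-2.5, 0, 0], [0, 0, 0], [0, 0, 0], [0, 0, 0], [0, 0, 0]], twist=[[0, 0, 0], [0, 0, 0], [0, 0, 0], [0, 0, 0], [0, 0, 0], [0, 0, 0], [0, 0, 0], [0, 0, 0], [0, 0, 0], [0, 0, 0]])

```text
clock: 33.55
tcp_pos: [0.555, 0.0592, 0.3181]
orientation: [0.651, 0.759, 0.001, -0.001]
ft_force: [0.3, -1.1, 0.1]
gripper_width: 0.0461
```

Run:
```python
from h import *
st();snap('wrist');d=snap('wrist','w25.png');snap('side','s25.png')
np.save('d25.npy',d,allow_pickle=True)
```

```text
33.55 [0.555  0.0592 0.3181] [ 6.512e-01  7.589e-01  5.000e-04 -1.100e-03] [ 0.3 -1.1  0.1] 0.046074480342117134
```

View pics/w25.png

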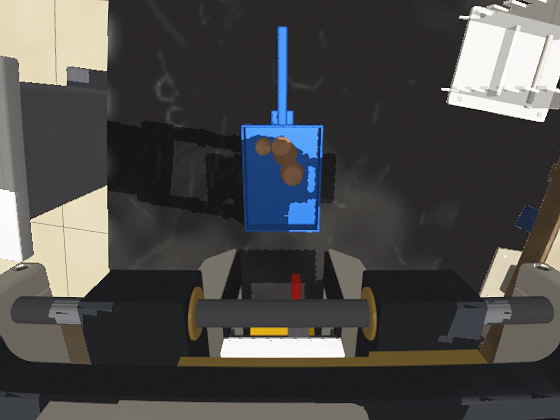

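View pics/s25.png

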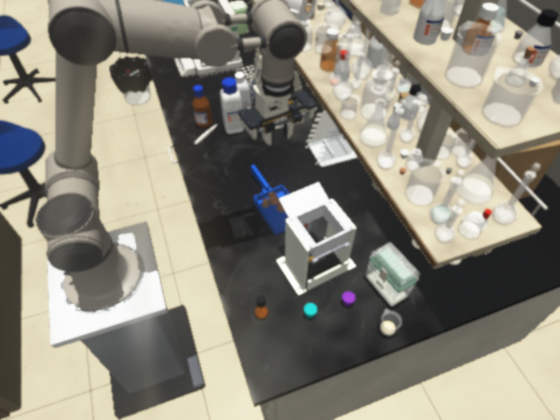

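Run:
```python
from h import *
d=np.load('d25.npy',allow_pickle=True).item()
P=np.array([onz(d,*p,.03) for p in((242,125),(322,125),(319,231),(245,231))]);c=P.mean(0);print(P.round(3),c,(c[:2]-O)@hx,(c[:2]-O)@hy)
cv2.imwrite('pics/c25.png',cv2.resize(d['img'][110:245,225:340,::-1],None,fx=4,fy=4,interpolation=cv2.INTER_CUBIC))
```

```text
[[ 0.494  0.116  0.03 ]
 [ 0.597  0.132  0.03 ]
 [ 0.621 -0.015  0.03 ]
 [ 0.515 -0.032  0.03 ]] [0.55682826 0.04992923 0.03      ] -0.22538176859194345 0.0009303983353661296
```

View pics/c25.png

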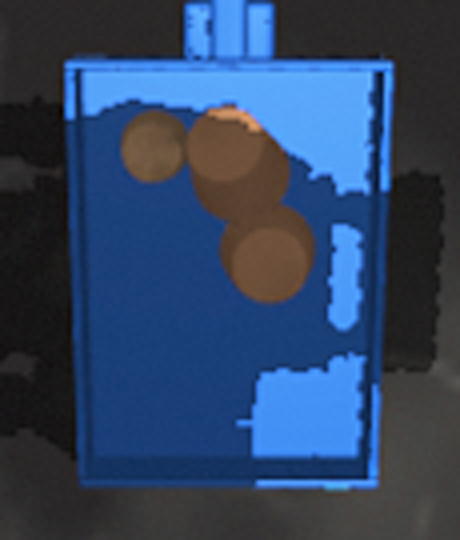

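Run:
```python
from h import *
st();print(job.close_job())
```

```text
33.7 [0.5551 0.0592 0.3183] [ 6.510e-01  7.591e-01  5.000e-04 -8.000e-04] [ 0.1  0.6 -0.2] 0.046415815983183166
the job is handed in; nothing more can be done
None
```

I finished the whole sequence and handed it in at about 33.7 s of the 72 s allowed. No verdict is reported, so the result below rests on my own checks.

**What I did:**
- I put the brown bung and then the cork into the hopper beside the other bung.
- I slid the tray in by its handle until it met the back stop; the wrist force was about 8.6 N there.
- I pushed the bolt about 33 mm with the tool tilted 40 degrees, and the floor dropped.
- I drew the tray straight out, let go of the handle and lifted clear.

**Last checks:**
- **Stoppers:** the wrist picture shows all three inside the tray, well within its walls. The two bungs are turned over or leaning against each other.
- **Tray:** it stands flat, with its origin about 225 mm in front of the hopper's and 1 mm off the centre line.
- **Hopper floor:** it hangs open, with the box empty in the side view.
- **Bystanders:** the dropper bottle and small beaker look to be where they started. I judged this by eye in the side view and did not measure it.
- **Robot:** the gripper hangs free, with wrist force near 0.6 N, which is noise level.

None of these checks failed. The only disagreement was early on: the scene and side cameras differed by about 10 mm on the hopper and tray. I settled this with wrist-camera pictures, and those matched the positions I used to within about a pixel.

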